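# Set out the density bench for a check weighing

## Task

Set out the bench for a check weighing: put the white crucible upright in the middle of the balance's pan, stand the wide steel disc weight on the bench midway between the balance's pan and the thickness gauge's anvil, on the straight line that joins their centres, set the knobbed steel weight upright on top of the disc weight, centred, and stand the sample jar upright on the bench close in front of the gauge (on the robot's side, centred on the gauge's width, with a gap of about 25 mm to its base). Set each down gently rather than dropping it, and leave the amber bottle and the tweezers where they are.

Things in the scene. Friction and masses are not known exactly. Their poses are not given: they have to be found in the camera images.
- balance: Electronic balance, white casing, fixed. Origin on the bench under the centre of its round steel pan (84 mm across, flat top at z = 62 mm); z up, x away from the dark front panel and the robot. Casing from x = -110 (front) to +70 mm, y = +-75 mm, 52 mm high. It stands left or right of the gauge, turned up to 5 degrees.
- gauge: Thickness gauge, fixed: black base plate 140 x 90 x 12 mm, round steel anvil 70 mm across (top at 33 mm), dark C-shaped arm behind it, round dial above; 192 mm tall. Origin on the bench under the anvil's centre; z up, x away from the robot towards the arm. Base from x = -50 (front) to +90 mm, y = +-45 mm; dial's front at x = -14 mm. 30 to 35 cm from the pan's centre.
- crucible: White porcelain crucible, an open cup 42 mm tall, 48 mm across the rim, 44 mm at 16 mm height, 32 mm at the foot, about 50 g. Origin at the centre of the underside, z up. Can be gripped across the outside, near the rim.
- disc_weight: Wide flat plain steel disc weight, 56 mm across, 26 mm tall, flat top, about 480 g. Origin at the centre of the underside, z up.
- knob_weight: Knobbed steel check weight, 58 mm tall: cylindrical body 34 mm across up to 36 mm height, neck 16 mm, knob 24 mm across from 50 to 58 mm. About 250 g. Origin at the centre of the underside, z up. Can be gripped by its body.
- jar: Closed white sample jar with a black screw cap, round, 44 mm across, 62 mm tall, about 70 g. Origin at the centre of the underside, z up.
- reagent_bottle: Bystander: amber bottle with black cap, 58 mm across, 105 mm tall, loose. Origin at the centre of the underside. It may stand among the things to be laid out.
- tweezers: Bystander: steel weight tweezers, 138 mm long, 29 mm wide, 8 mm thick, lying loose near the robot, left of centre. Origin on the bench at their middle, x along their length.
Not all that is in view belongs to the job. Leave any green or purple look-alike of the knob_weight alone.

How it is judged:
By the outcome, as a careful person would: the job done as asked, in the order asked, and still so for the second after the job is handed in, with the robot touching nothing.
It also fails if it takes over 109 s, if anything falls off the work surface, if the arm or the gripper's body presses on something with over 40 N, if the wrist force passes 120 N, or if a joint passes its speed limit or range.

## Robot

A 6-joint arm with a two-finger parallel gripper is mounted at the origin on the work surface. World frame = base frame: x ahead of the robot, y to its left, z up, the work surface at z = 0. Lengths are in mm, angles in rad, forces in N, time in s.
With the tool pointing down it reaches from about 275 to 775 mm from the base axis. Payload 14.6 kg.
Tool frame: the origin (TCP) lies between the finger pads; the fingertips stand 8 mm ahead of it and the grasp point (between the pads) lies 11 mm behind it (env.tips_ahead is the z of the fingertips in the tool frame, in mm); z points along the fingers, y is the line along which they close (so a half turn about z gives the same grasp; the last joint's range is limited). The gripper opens to 85 mm and grips with 20 to 120 N. Pads are 22 mm wide; open, the fingers measure 114 mm over their backs; the gripper's body (76 mm by 85 mm) begins 54 mm behind the grasp point. The pads swing forward as they close: fully open they stand 13 mm farther back than shut.
Start: joints at [1.083, 0.263, -0.048, 1.259, 0, 1.415], TCP at [171.517, 496.196, 239.278] pointing down, gripper open.
Joint ranges: [-2.65, 2.65], [-0.89, 1.7], [-1.18, 1.37], [-2.13, 2.11], [-1.35, 1.29], [-3.14, 3.14]. Speed limits (rad/s): [1.89, 1.89, 2.57, 2.79, 3.14, 3.14].

## Interface

Orientations are given as a 3x3 rotation matrix whose columns are the frame's x, y, z axes.
In Python, from rig import env gives the robot as it stands. The module is installed in compiled form; this text tells all that it offers.
- The arm moves only by the tool carry_out, never from a script. Its argument "steps" is a list of rows, each a list of 7 numbers: the shift along the tool's x, y, z scaled (see below), then the turn, a rotation vector about the tool's x, y, z scaled (see below), then the finger opening in mm, from 0 to 85.4. A call has 1 to 5 rows; each row shifts and turns the commanded pose from where the row before left it, along the tool's axes as they then stand; what a row does not reach is not made up. The controller multiplies each number of a shift by 0.02 m and each number of a turn by 360 degrees. A row lasts 1/12 s, in which the tool goes at most 41.7 mm and 7.16 degrees, less where a joint would pass 70% of its speed; a pose out of reach is approached as far as the arm can. A call with a number of a shift or a turn outside -1 to 1 is refused whole. A call with a gripper value outside its range is refused whole. The fingers move at their own pace and stop on an object; "squeeze" is the grip in N (left out, the last holds). Time passes only in rows, so rows that do not move let the fingers close. It gives the time, the measured TCP pose, the force, the opening and the grip force at its end, in the units of the state.
- env.get_obs(): the state, without advancing time (a new reading comes with each control period).
- env.capture(name): name is "scene" or "top" or "wrist"; returns (picture, depth): 384x512x3 uint8, red, green, blue; 384x512 float32, mm along the optical axis (not along the pixel's ray), 0 where there is no reading.
- env.calibration(name): a dict with "vertical_fov" (degrees; the focal length in pixels is half the picture's height over the tangent of half this angle, whatever the lens; pixels are square), "cx", "cy" (the principal point, pixels), "R" (3x3) and "t" (3): a world point X has camera coordinates R X + t; the wrist camera has in their place "hand_eye" (4x4, takes a point from camera to tool coordinates, whose origin is the TCP and whose axes are the flange's). Camera axes: x right, y down, z forward; pixel columns grow to the right and rows downward; lengths in mm; the calibration is good to about 2 mm. A picture is of the moment at which its call begins: read the wrist's pose just before it. calibration takes no time and is no camera call.
- env.finish_job(): hands the job in; it is judged then, once.
Trained networks look in the newest picture that a camera, given by its name, has taken for a name from the list of things; names that differ only in an ending like _2 or _b are one class to them, and where a whole thing is asked for, a point or a joint stands for the part that bears it (a point fixed in the world has none). Each returns a list of dicts, best first, with "score" (0 to 1); they miss things now and then, are a little off and sometimes report something else, mostly with a low value. They report only what shows in the picture. A call takes as long as a camera call. They do not tell look-alikes from the thing itself.
- env.search_frame(camera, label): "position" ([column, row] in pixels, amid what is visible of it).
- env.pinpoint(camera, label): "position" ([column, row] in pixels: a listed point, or the origin of a listed thing).
The state is a dict: "time": time; "q": joint angles; "joint_vel": joint speeds; "joint_torque": joint torques, N m; "tool_pos": TCP position; "tcp_rot": TCP orientation; "ft_force": force on the tool from outside, world axes, zero at the start; "ft_torque": the same for the moment, N m; "width": finger opening in mm; "finger_force": force on a finger pad.
Only numpy, scipy, OpenCV 4.12 (cv2) and the standard library are available. Lean on these libraries where they do the work, as an engineer would, in place of code of your own. Each camera call takes 0.05 s, during which the arm holds its last target. There are 200 camera calls.

## Working session

There is one attempt and no reset: what is moved stays moved. The work goes in short steps, Python scripts to look and compute and a tool call to move; the robot and the scene stay as the last step left them, time stands still between calls to the robot, and variables do not carry over. Pictures are saved under pics/ and viewed, at most 14 in all, crops included, and the job is handed in when it is done.

Besides the shell and the picture viewer there is one more tool, called after "Request:" by a JSON object that holds its "op" and its "data", one argument or row to a line. carry_out: Moves the arm, as the interface text tells. Shifts and turns lie within -1 to 1; 1 stands for 0.02 m of shift or 360 degrees of turn. Its arguments: {"type":"object","properties":{"steps":{"type":"array"},"squeeze":{"type":"number"}},"required":["steps"]}

```bash
mkdir -p pics; cat > h.py <<'E'
import numpy as np, cv2
from rig import env
def K(c):
    f=192/np.tan(np.radians(c["vertical_fov"])/2); return f,c["cx"],c["cy"]
def ext(name):
    c=env.calibration(name)
    if name=="wrist":
        o=env.get_obs(); H=np.array(c["hand_eye"]); T=np.eye(4); T[:3,:3]=o["tcp_rot"]; T[:3,3]=o["tool_pos"]
        M=np.linalg.inv(T@H); return c,M[:3,:3],M[:3,3]
    return c,np.array(c["R"]),np.array(c["t"]).ravel()
def cloud(name):
    c,R,t=ext(name); im,d=env.capture(name); f,cx,cy=K(c)
    v,u=np.mgrid[:384,:512]; P=np.stack([(u-cx)/f*d,(v-cy)/f*d,d],-1)
    W=(P-t)@R; W[d==0]=np.nan
    return im,d,W
def save(n,im): cv2.imwrite("pics/"+n+".png",cv2.cvtColor(im,cv2.COLOR_RGB2BGR))
E
python3 - <<'E'
from h import *
o=env.get_obs(); print(o["time"],o["tool_pos"],o["tcp_rot"],env.tips_ahead)
ims=[]
for n in ("scene","top"):
    im,d,W=cloud(n); np.savez("/tmp/"+n,im=im,W=W); save(n,im)
    print(n,env.calibration(n))
    for l in ["balance","gauge","crucible","disc_weight","knob_weight","jar","reagent_bottle","tweezers"]:
        r=env.search_frame(n,l)
        for x in r[:3]:
            u,v=np.round(x["position"]).astype(int); print(l,round(x["score"],2),u,v,np.round(W[v,u]))
print(env.get_obs()["time"], env.calibration("wrist"))
E
```

```text
0.0 [171.37882977 495.95260728 238.83580421] [[-9.45134804e-01  3.26680183e-01 -5.10319255e-04]
 [ 3.26680532e-01  9.45134366e-01 -9.27659450e-04]
 [ 1.79272306e-04 -1.04347460e-03 -9.99999440e-01]] 8.0
scene {'vertical_fov': 54.93871609421194, 'cx': 255.1023970575424, 'cy': 194.60834733454834, 'R': array([[ 0.82305409,  0.56767626,  0.01804536],
       [ 0.35342387, -0.48702836, -0.79868326],
       [-0.44460492,  0.66373718, -0.60148102]]), 't': array([-402.37736315, -171.79269178, 1462.1923932 ])}
balance 0.65 260 234 [ 646. -207.   63.]
gauge 0.92 324 180 [658. 168.  36.]
gauge 0.43 263 163 [398. 184.  -0.]
disc_weight 0.57 211 274 [ 607. -368.   28.]
knob_weight 0.75 166 242 [ 444. -361.   41.]
knob_weight 0.71 133 262 [ 429. -462.   41.]
jar 0.61 325 151 [574. 346.  37.]
reagent_bottle 0.66 245 177 [454. -10.  65.]
top {'vertical_fov': 43.39609329597787, 'cx': 259.66341090098933, 'cy': 194.99402935987584, 'R': array([[-0.02216875, -0.99954543,  0.02043212],
       [-0.99619664,  0.02036267, -0.08472078],
       [ 0.08426621, -0.02223256, -0.99619522]]), 't': array([ -50.1013640
[... 257 characters left out ...]
52 [ 401. -284.   52.]
knob_weight 0.59 422 242 [ 421. -443.   56.]
jar 0.95 86 183 [577. 346.  62.]
jar 0.35 373 167 [ 607. -343.   23.]
jar 0.33 160 250 [415. 184.   7.]
reagent_bottle 0.61 232 235 [448.   4. 112.]
tweezers 0.83 161 248 [420. 184.  -5.]
0.9 {'vertical_fov': 65.35378262141442, 'cx': 248.3578285724868, 'cy': 191.96135003462766, 'hand_eye': array([[ 2.65031333e-04, -9.65570585e-01, -2.60141067e-01,
         6.53909230e+01],
       [ 9.99999552e-01,  1.94292720e-05,  9.46682057e-04,
         1.84429580e-01],
       [-9.09033996e-04, -2.60141201e-01,  9.65570158e-01,
        -1.34947321e+02],
       [ 0.00000000e+00,  0.00000000e+00,  0.00000000e+00,
         1.00000000e+00]])}
```

```bash
python3 - <<'E'
import cv2
a=cv2.imread("pics/top.png");
cv2.imwrite("pics/top2.png",cv2.resize(a,(800,600),interpolation=cv2.INTER_CUBIC))
cv2.imwrite("pics/cropknob.png",cv2.resize(a[200:290,310:460],(800,480),interpolation=cv2.INTER_CUBIC))
E
```

```text
(no output)
```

View pics/top2.png

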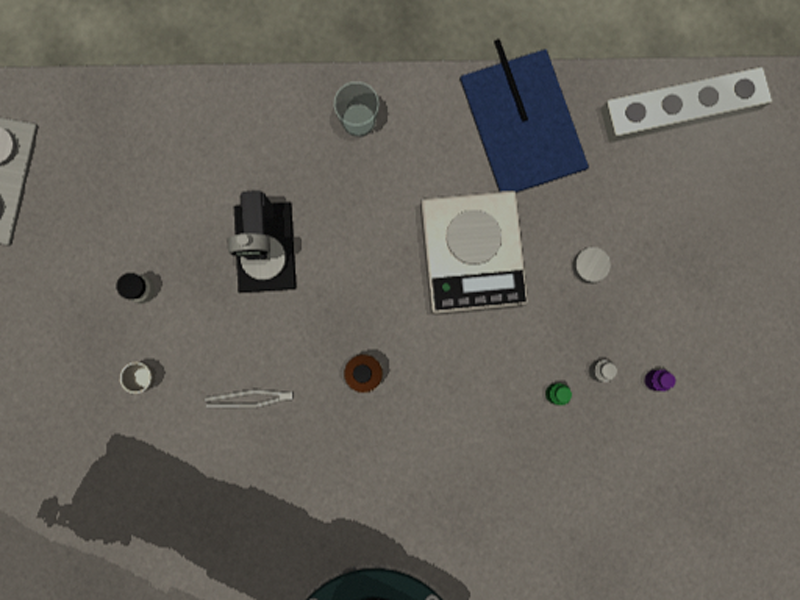

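View pics/cropknob.png

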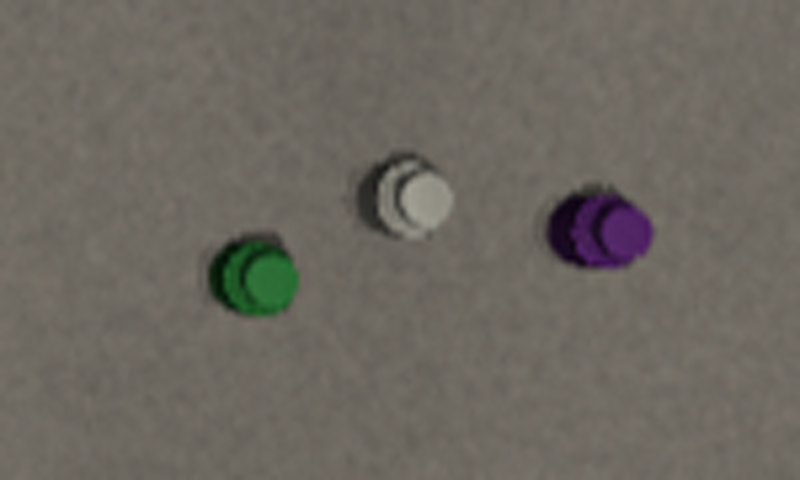

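View pics/scene.png

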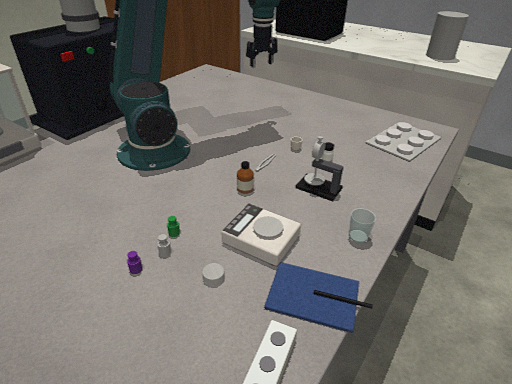

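Top view (800×600): the steel knob weight is at (603,370). The green (560,394) and purple (660,380) ones are look-alikes, and the enlarged crop confirms the middle one is bare steel, so that is the one meant. The crucible is at (136,377), jar (131,286), disc (592,265), pan (474,237), anvil (262,258), bottle (363,373) and tweezers (250,398).

In the scene view the disc is at (213,275), the steel knob at (164,246), and all things stand upright.

```bash
cat >> h.py <<'E'
def ray(name,uv,z):
    c,R,t=ext(name); f,cx,cy=K(c); C=-R.T@t
    d=R.T@np.array([(uv[0]-cx)/f,(uv[1]-cy)/f,1]); return C+d*(z-C[2])/d[2]
def fit(W,xy,r,zlo,zhi):
    m=(np.hypot(W[...,0]-xy[0],W[...,1]-xy[1])<r)&(W[...,2]>zlo)&(W[...,2]<zhi)
    if m.sum()<5: return None
    p=W[m]; (cx,cy),rad=cv2.minEnclosingCircle(p[:,:2].astype(np.float32))
    return m.sum(),np.round(p.mean(0),1),np.round([cx,cy,rad],1)
E
python3 - <<'E'
from h import *
obj=dict(crucible=((441,364),40,32,50,0),jar=((577,346),40,52,72,0),disc_weight=((600,-356),45,18,34,0),knob_weight=((405,-360),35,46,66,0),reagent_bottle=((450,2),50,85,120,0),balance=((624,-165),60,57,72,0),gauge=((620,137),60,27,42,0),tweezers=((420,184),5,-5,5,0))
for n in("top","scene"):
    Z=np.load("/tmp/%s.npz"%n); W=Z["W"]; print(n)
    if n=="top": print("table z",np.nanmean(W[255:275,200:300,2]),np.nanstd(W[255:275,200:300,2]))
    for k,(xy,r,a,b,_) in obj.items():
        pp=[(round(x["score"],2),np.round(ray(n,x["position"],0)[:2])) for x in env.pinpoint(n,k)[:3]]
        print(k,fit(W,xy,r,a,b),pp)
E
```

```text
top
table z -0.29836441858117085 2.344656762905084
crucible (np.int64(115), array([442.6, 353. ,  39.7]), array([442.4, 351.5,  23.8])) [(0.84, array([441., 345.]))]
jar (np.int64(243), array([579.3, 354. ,  61. ]), array([579.9, 355.6,  20.8])) [(0.63, array([582., 354.]))]
disc_weight (np.int64(406), array([ 602.9, -356.5,   25.5]), array([ 603.2, -356.9,   28.6])) [(0.86, array([ 608., -361.])), (0.21, array([405., 191.]))]
knob_weight (np.int64(56), array([ 432.5, -364.3,   57.7]), array([ 434.2, -365.1,   11.6])) [(0.68, array([ 434., -369.])), (0.67, array([ 414., -457.])), (0.62, array([ 394., -292.]))]
reagent_bottle (np.int64(118), array([440.3,   6.1, 103.4]), array([439.6,   6.6,  14.7])) [(0.74, array([447.,   6.]))]
balance (np.int64(924), array([ 643.1, -166.3,   61.5]), array([ 624.5, -164.8,   59.4])) [(0.62, array([ 649., -170.]))]
gauge (np.int64(403), array([614.9, 154.5,  32.2]), array([623.8, 159.9,  34.8])) [(0.97, array([625., 154.]))]
tweezers (np.int64(10), array([4.212e+02, 1.842e+02, 2.000e-01]), array([421.2, 184.3,   4.2])) [(0.74, array([404., 190.])), (
[... 328 characters left out ...]
605. , -356.1,   29.3])) [(0.98, array([ 599., -362.]))]
knob_weight (np.int64(29), array([ 432.9, -364.5,   58.9]), array([ 433.2, -364.1,   11.1])) [(0.74, array([ 419., -446.])), (0.64, array([ 433., -359.])), (0.5, array([ 401., -297.]))]
reagent_bottle (np.int64(73), array([446.1,   3.1,  99.3]), array([442.4,   4.3,  14.6])) [(0.89, array([450.,   2.])), (0.57, array([ 435., -357.]))]
balance (np.int64(498), array([ 644.7, -168.5,   63.3]), array([ 625.5, -165.8,   58.3])) [(0.96, array([ 646., -176.]))]
gauge (np.int64(186), array([626.5, 157.8,  34.5]), array([623.9, 160.1,  36.7])) [(0.67, array([622., 165.])), (0.49, array([570., 390.]))]
tweezers None [(0.54, array([401., 196.]))]
```

```bash
python3 - <<'E'
from h import *
for n in("top","scene"):
    Z=np.load("/tmp/%s.npz"%n); W=Z["W"]; im=Z["im"].astype(int); print(n)
    for c in((647,-169),(645,-168)): print("pan",fit(W,c,55,57.5,70))
    print("anvil",fit(W,(624,160),38,24,42))
    X,Y,z=W[...,0],W[...,1],W[...,2]
    m=(abs(X-640)<90)&(abs(Y-160)<65)&(z>6)&(z<45)
    r=cv2.minAreaRect(W[m][:,:2].astype(np.float32)); print("gbase",m.sum(),r)
    m&=(X<612); p=W[m&(z<20)]
    # front edge / side edges of base
    for lo,hi in((570,590),(590,610),(610,640),(640,700)):
        q=W[(abs(Y-160)<65)&(X>lo)&(X<hi)&(z>6)&(z<20)&(im.max(-1)<60)]
        if len(q)>5: print(lo,"y",np.percentile(q[:,1],[1,99]).round(1),"minx",np.percentile(q[:,0],1).round(1))
    m=(abs(X-625)<115)&(abs(Y+168)<95)&(z>46)&(z<70)
    print("bal",cv2.minAreaRect(W[m][:,:2].astype(np.float32)))
E
```

```text
top
pan (np.int64(921), array([ 643.9, -166.3,   61.6]), array([ 644.2, -166.4,   41.9]))
pan (np.int64(921), array([ 643.9, -166.3,   61.6]), array([ 644.2, -166.4,   41.9]))
anvil (np.int64(406), array([614.9, 154.4,  32.2]), array([623.8, 159.9,  34.8]))
gbase 1413 ((637.257080078125, 163.40830993652344), (109.03797912597656, 158.8251495361328), 84.76774597167969)
570 y [114.2 202.2] minx 572.1
590 y [113.8 202.3] minx 590.4
610 y [115.7 204.6] minx 610.4
640 y [116.3 206.9] minx 642.2
bal ((624.2432861328125, -167.51211547851562), (178.46136474609375, 149.24888610839844), 4.246467113494873)
scene
pan (np.int64(510), array([ 647.6, -168.6,   63.4]), array([ 644.5, -166.5,   43.8]))
pan (np.int64(510), array([ 647.6, -168.6,   63.4]), array([ 644.5, -166.5,   43.8]))
anvil (np.int64(187), array([626.6, 158. ,  34.5]), array([624.5, 161. ,  36.8]))
gbase 697 ((645.89404296875, 159.3286895751953), (141.2935791015625, 97.46952056884766), 1.773269534111023)
570 y [110.1 190.2] minx 575.0
590 y [112.4 153.1] minx 591.0
610 y [114.1 153. ] minx 610.1
640 y [116.1 203.3] minx 641.1
bal ((627.4810180664062, -167.85308837890625), (178.735107421875, 152.63101196289062), 2.811898946762085)
```

Request:
{"op": "carry_out", "data": {
  "steps": [
    [0, 0, 0, 0, 0, 0.0181, 85],
    [0, 0, 0, 0, 0, 0.0181, 85],
    [0, 0, 0, 0, 0, 0.0181, 85],
    [0, 0, 0, 0, 0, 0.0181, 85]
  ],
  "squeeze": 25
}}

```text
time: 2.03
tool_pos: [171.5, 496.2, 239.3]
tcp_rot: [[-0.701, 0.713, 0.0], [0.713, 0.701, 0.0], [0.0, 0.0, -1.0]]
ft_force: [-0.9, 0.7, 0.6]
width: 84.7
finger_force: 0.0
```

Request:
{"op": "carry_out", "data": {
  "steps": [
    [-0.98, 0.3, 0.4, 0, 0, 0, 85],
    [-0.98, 0.3, 0.4, 0, 0, 0, 85],
    [-0.98, 0.3, 0.4, 0, 0, 0, 85],
    [-0.98, 0.3, 0.4, 0, 0, 0, 85],
    [-0.98, 0.3, 0.4, 0, 0, 0, 85]
  ]
}}

```text
time: 2.45
tool_pos: [262.7, 447.4, 199.0]
tcp_rot: [[-0.706, 0.709, 0.0], [0.709, 0.706, 0.0], [-0.0, 0.0, -1.0]]
ft_force: [-0.3, 0.6, 0.9]
width: 84.8
finger_force: 0.0
```

Request:
{"op": "carry_out", "data": {
  "steps": [
    [-0.98, 0.3, 0.4, 0, 0, 0, 85],
    [-0.98, 0.3, 0.4, 0, 0, 0, 85],
    [-0.98, 0.3, 0.4, 0, 0, 0, 85],
    [-0.98, 0.3, 0.4, 0, 0, 0, 85],
    [-0.98, 0.3, 0.4, 0, 0, 0, 85]
  ]
}}

```text
time: 2.87
tool_pos: [353.2, 399.1, 158.9]
tcp_rot: [[-0.705, 0.709, 0.0], [0.709, 0.705, 0.0], [0.0, 0.0, -1.0]]
ft_force: [0.0, 0.3, 0.7]
width: 85.0
finger_force: 0.0
```

Request:
{"op": "carry_out", "data": {
  "steps": [
    [-0.98, 0.3, 0.4, 0, 0, 0, 85],
    [-0.98, 0.3, 0.4, 0, 0, 0, 85],
    [-0.98, 0.3, 0.4, 0, 0, 0, 85],
    [-0.98, 0.3, 0.4, 0, 0, 0, 85],
    [0, 0, 0, 0, 0, 0, 85]
  ]
}}

```text
time: 3.28
tool_pos: [426.9, 359.4, 125.8]
tcp_rot: [[-0.704, 0.71, -0.001], [0.71, 0.704, -0.001], [-0.0, -0.001, -1.0]]
ft_force: [-0.0, -0.2, -0.0]
width: 85.0
finger_force: 0.0
```

```bash
cat >> h.py <<'E'
def plan(tgt,n=None):
    o=env.get_obs(); s=np.array(o["tcp_rot"]).T@(np.array(tgt,float)-o["tool_pos"])/20
    k=n or int(np.ceil(abs(s).max())); print("from",np.round(o["tool_pos"],1),"total",s.round(2),"rows",k,"each",(s/k).round(3))
E
python3 - <<'E'
from h import *
im,d,W=cloud("wrist"); save("w1",im)
print(fit(W,(443,352),40,32,55), np.nanmedian(W[...,2]))
plan((443,352.3,22))
E
```

```text
(np.int64(1085), array([443.8, 351. ,  39.9]), array([441.9, 352.4,  23.9])) 0.48866384727439843
from [425.6 360.1 126.5] total [-0.89  0.35  5.22] rows 6 each [-0.148  0.059  0.87 ]
```

View pics/w1.png

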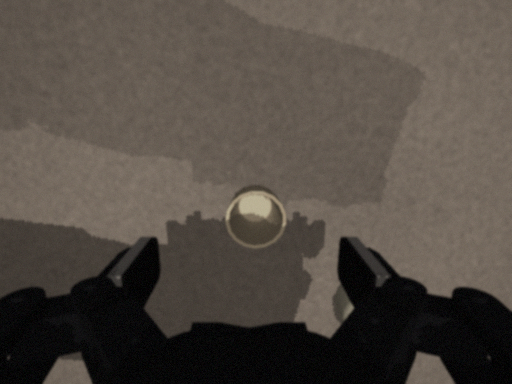

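The wrist view shows the crucible rim at (256,220), between the fingers. The wrist depth agrees with the top camera to 1 mm.

Request:
{"op": "carry_out", "data": {
  "steps": [
    [-0.4, 0.12, 0.3, 0, 0, 0, 85],
    [-0.4, 0.12, 0.5, 0, 0, 0, 85],
    [0, 0, 0.9, 0, 0, 0, 85],
    [0, 0, 0.9, 0, 0, 0, 85],
    [0, 0, 0.9, 0, 0, 0, 85]
  ]
}}

```text
time: 3.75
tool_pos: [439.3, 353.0, 56.1]
tcp_rot: [[-0.706, 0.708, 0.0], [0.708, 0.706, 0.0], [-0.0, 0.0, -1.0]]
ft_force: [0.3, -0.7, 0.3]
width: 85.2
finger_force: 0.0
```

Request:
{"op": "carry_out", "data": {
  "steps": [
    [0, 0, 0.9, 0, 0, 0, 85],
    [0, 0, 0.8, 0, 0, 0, 85],
    [0, 0, 0, 0, 0, 0, 85],
    [0, 0, 0, 0, 0, 0, 85]
  ]
}}

```text
time: 4.08
tool_pos: [438.8, 352.9, 22.7]
tcp_rot: [[-0.706, 0.708, -0.001], [0.708, 0.706, -0.001], [0.0, -0.001, -1.0]]
ft_force: [0.1, -0.8, -0.2]
width: 84.9
finger_force: 0.0
```

Request:
{"op": "carry_out", "data": {
  "steps": [
    [0, 0, 0, 0, 0, 0, 30],
    [0, 0, 0, 0, 0, 0, 30],
    [0, 0, 0, 0, 0, 0, 30],
    [0, 0, 0, 0, 0, 0, 30],
    [0, 0, 0, 0, 0, 0, 30]
  ],
  "squeeze": 25
}}

```text
time: 4.5
tool_pos: [439.8, 353.3, 24.2]
tcp_rot: [[-0.706, 0.709, 0.001], [0.709, 0.706, 0.001], [-0.0, 0.002, -1.0]]
ft_force: [-1.4, -0.6, 8.0]
width: 45.7
finger_force: 24.5
```

Request:
{"op": "carry_out", "data": {
  "steps": [
    [0, 0, -0.5, 0, 0, 0, 30],
    [0, 0, -0.9, 0, 0, 0, 30],
    [0, 0, -1, 0, 0, 0, 30],
    [0, 0, -1, 0, 0, 0, 30],
    [-0.4, -0.3, -0.8, 0, 0, 0, 30]
  ]
}}

```text
time: 4.92
tool_pos: [440.9, 344.1, 109.7]
tcp_rot: [[-0.706, 0.708, 0.001], [0.708, 0.706, 0.001], [-0.0, 0.002, -1.0]]
ft_force: [0.2, -0.1, -0.4]
width: 45.7
finger_force: 25.8
```

Request:
{"op": "carry_out", "data": {
  "steps": [
    [-0.9, -0.76, -0.27, 0, 0, 0, 30],
    [-0.9, -0.76, -0.27, 0, 0, 0, 30],
    [-0.9, -0.76, -0.27, 0, 0, 0, 30],
    [-0.9, -0.76, -0.27, 0, 0, 0, 30],
    [-0.9, -0.76, -0.27, 0, 0, 0, 30]
  ]
}}

```text
time: 5.33
tool_pos: [450.2, 224.7, 135.5]
tcp_rot: [[-0.706, 0.709, 0.001], [0.709, 0.706, 0.0], [-0.0, 0.001, -1.0]]
ft_force: [-0.3, 0.8, 0.3]
width: 45.7
finger_force: 25.8
```

Request:
{"op": "carry_out", "data": {
  "steps": [
    [-0.9, -0.76, -0.27, 0, 0, 0, 30],
    [-0.9, -0.76, -0.27, 0, 0, 0, 30],
    [-0.9, -0.76, -0.27, 0, 0, 0, 30],
    [-0.9, -0.76, -0.27, 0, 0, 0, 30],
    [-0.9, -0.76, -0.27, 0, 0, 0, 30]
  ]
}}

```text
time: 5.75
tool_pos: [459.9, 107.2, 162.5]
tcp_rot: [[-0.706, 0.709, 0.001], [0.709, 0.706, 0.0], [-0.001, 0.001, -1.0]]
ft_force: [0.0, -0.1, -1.5]
width: 45.6
finger_force: 25.8
```

Request:
{"op": "carry_out", "data": {
  "steps": [
    [-0.9, -0.76, -0.27, 0, 0, 0, 30],
    [-0.9, -0.76, -0.27, 0, 0, 0, 30],
    [-0.9, -0.76, -0.27, 0, 0, 0, 30],
    [-0.9, -0.76, 0, 0, 0, 0, 30],
    [-0.9, -0.76, 0, 0, 0, 0, 30]
  ]
}}

```text
time: 6.17
tool_pos: [469.7, -10.2, 178.8]
tcp_rot: [[-0.706, 0.709, 0.002], [0.709, 0.706, -0.0], [-0.001, 0.001, -1.0]]
ft_force: [0.3, 0.8, -0.9]
width: 45.6
finger_force: 25.8
```

Request:
{"op": "carry_out", "data": {
  "steps": [
    [-0.96, 0.056, 0, 0, 0, 0, 30],
    [-0.96, 0.056, 0, 0, 0, 0, 30],
    [-0.96, 0.056, 0, 0, 0, 0, 30],
    [-0.96, 0.056, 0, 0, 0, 0, 30],
    [-0.96, 0.056, 0, 0, 0, 0, 30]
  ]
}}

```text
time: 6.58
tool_pos: [541.8, -73.9, 178.4]
tcp_rot: [[-0.705, 0.709, 0.001], [0.709, 0.705, -0.0], [-0.001, 0.0, -1.0]]
ft_force: [-0.1, 0.8, 0.7]
width: 46.1
finger_force: 25.8
```

Request:
{"op": "carry_out", "data": {
  "steps": [
    [-0.96, 0.056, 0.4, 0, 0, 0, 30],
    [-0.96, 0.056, 0.4, 0, 0, 0, 30],
    [-0.96, 0.056, 0.4, 0, 0, 0, 30],
    [-0.96, 0.056, 0.4, 0, 0, 0, 30],
    [-0.96, 0.056, 0.4, 0, 0, 0, 30]
  ]
}}

```text
time: 7.0
tool_pos: [613.6, -137.9, 138.1]
tcp_rot: [[-0.705, 0.709, 0.001], [0.709, 0.705, -0.0], [-0.001, 0.0, -1.0]]
ft_force: [-0.8, -0.5, -0.7]
width: 45.4
finger_force: 25.8
```

Request:
{"op": "carry_out", "data": {
  "steps": [
    [-0.6, 0.056, 0.4, 0, 0, 0, 30],
    [-0.4, 0.056, 0.4, 0, 0, 0, 30],
    [0, 0, 0, 0, 0, 0, 30],
    [0, 0, 0, 0, 0, 0, 30]
  ]
}}

```text
time: 7.33
tool_pos: [628.2, -149.4, 121.3]
tcp_rot: [[-0.706, 0.709, -0.001], [0.709, 0.706, 0.0], [0.001, -0.0, -1.0]]
ft_force: [-0.5, -0.6, -0.4]
width: 45.2
finger_force: 25.8
```

```bash
python3 - <<'E'
from h import *
print(env.get_obs()["time"])
im,d,W=cloud("wrist"); save("w2",im)
t=env.get_obs()["tool_pos"]; print(t)
print(fit(W,(644,-166),60,125,170), fit(W,(644,-166),30,57,75))
v=np.argwhere((abs(W[...,0]-644)<70)&(abs(W[...,1]+166)<70)&(W[...,2]>57)&(W[...,2]<75)); print(len(v))
E
```

```text
7.3333
[ 628.19149311 -149.26847821  121.85773286]
(np.int64(11109), array([ 626.9, -147.9,  147.4]), array([ 634.3, -154.5,   55.8])) (np.int64(505), array([ 624.9, -154.2,   62.2]), array([ 639.7, -162.5,   29.2]))
2847
```

View pics/w2.png

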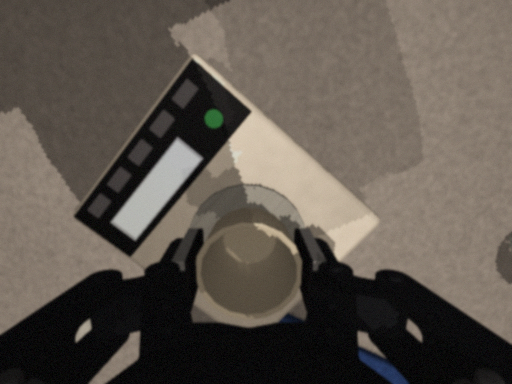

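The wrist view shows the crucible held upright, with its rim centred near (249,270). The pan lies below it and the balance front panel is at upper left.

```bash
python3 - <<'E'
from h import *
im,d,W=cloud("wrist"); t=env.get_obs()["tool_pos"]; print(t)
g=im.astype(int)
m=(g.min(-1)>70)&(np.hypot(W[...,0]-t[0],W[...,1]-t[1])<32)&(W[...,2]>125)&(W[...,2]<165)
p=W[m]; print(len(p),np.percentile(p[:,2],[5,50,95,99]))
top=p[p[:,2]>np.percentile(p[:,2],98)-5]
c=cv2.minEnclosingCircle(top[:,:2].astype(np.float32)); print(c, top.mean(0), "offset",np.array(c[0])-t[:2])
print(ray("wrist",(249.5,269),140)-t)
im,d,W=cloud("top"); save("t2",im[100:230,230:420])
m=(np.hypot(W[...,0]-t[0],W[...,1]-t[1])<30)&(W[...,2]<144)&(W[...,2]>130); print(m.sum(), W[m].mean(0) if m.sum() else 0)
E
```

```text
[ 628.28622677 -149.23569792  122.16042348]
1670 [138.60274538 139.7558876  140.75571733 145.40735801]
((628.0988159179688, -148.23216247558594), 27.2740478515625) [ 629.17237194 -148.84314023  139.88726992] offset [-0.18741086  1.00353544]
[ 1.15869381  0.14287722 17.83957652]
0 0
```

Request:
{"op": "carry_out", "data": {
  "steps": [
    [-0.6, -0.04, 0.3, 0, 0, 0, 30],
    [-0.55, -0.04, 0.3, 0, 0, 0, 30],
    [0, 0, 0.5, 0, 0, 0, 30],
    [0, 0, 0.5, 0, 0, 0, 30],
    [0, 0, 0, 0, 0, 0, 30]
  ]
}}

```text
time: 7.9
tool_pos: [643.1, -167.1, 87.0]
tcp_rot: [[-0.705, 0.709, -0.002], [0.709, 0.705, 0.001], [0.002, -0.001, -1.0]]
ft_force: [1.0, 0.3, -0.9]
width: 45.8
finger_force: 25.9
```

Request:
{"op": "carry_out", "data": {
  "steps": [
    [0, 0, 0.05, 0, 0, 0, 30],
    [0, 0, 0, 0, 0, 0, 30]
  ]
}}

```text
time: 8.07
tool_pos: [643.5, -167.1, 88.3]
tcp_rot: [[-0.706, 0.709, -0.001], [0.709, 0.706, 0.0], [0.001, -0.0, -1.0]]
ft_force: [0.8, 0.2, -0.5]
width: 46.0
finger_force: 25.9
```

Request:
{"op": "carry_out", "data": {
  "steps": [
    [0, 0, 0.05, 0, 0, 0, 30],
    [0, 0, 0, 0, 0, 0, 30]
  ]
}}

```text
time: 8.23
tool_pos: [643.8, -167.2, 87.7]
tcp_rot: [[-0.706, 0.709, 0.0], [0.709, 0.706, -0.0], [-0.0, 0.0, -1.0]]
ft_force: [0.3, 0.8, -0.5]
width: 45.7
finger_force: 25.9
```

Request:
{"op": "carry_out", "data": {
  "steps": [
    [0, 0, 0.04, 0, 0, 0, 30],
    [0, 0, 0, 0, 0, 0, 30]
  ]
}}

```text
time: 8.4
tool_pos: [643.8, -167.2, 86.8]
tcp_rot: [[-0.706, 0.709, 0.0], [0.709, 0.706, -0.0], [-0.0, 0.0, -1.0]]
ft_force: [-0.0, 0.9, -0.4]
width: 46.0
finger_force: 25.9
```

Request:
{"op": "carry_out", "data": {
  "steps": [
    [0, 0, 0.04, 0, 0, 0, 30],
    [0, 0, 0, 0, 0, 0, 30]
  ]
}}

```text
time: 8.57
tool_pos: [643.9, -167.4, 86.3]
tcp_rot: [[-0.705, 0.709, 0.001], [0.709, 0.705, -0.0], [-0.001, 0.0, -1.0]]
ft_force: [-0.9, 0.1, 3.1]
width: 45.8
finger_force: 26.1
```

Request:
{"op": "carry_out", "data": {
  "steps": [
    [0, 0, 0.04, 0, 0, 0, 30],
    [0, 0, 0, 0, 0, 0, 30]
  ]
}}

```text
time: 8.73
tool_pos: [644.1, -167.5, 86.2]
tcp_rot: [[-0.705, 0.709, 0.001], [0.709, 0.705, -0.001], [-0.001, 0.0, -1.0]]
ft_force: [-3.1, 1.0, 13.1]
width: 45.7
finger_force: 26.6
```

Request:
{"op": "carry_out", "data": {
  "steps": [
    [0, 0, -0.03, 0, 0, 0, 50],
    [0, 0, 0, 0, 0, 0, 56],
    [0, 0, 0, 0, 0, 0, 66],
    [0, 0, 0, 0, 0, 0, 75],
    [0, 0, 0, 0, 0, 0, 80]
  ]
}}

```text
time: 9.15
tool_pos: [643.7, -167.3, 85.5]
tcp_rot: [[-0.705, 0.709, -0.0], [0.709, 0.705, 0.0], [0.0, -0.0, -1.0]]
ft_force: [0.7, 0.3, -0.3]
width: 80.1
finger_force: 0.0
```

Request:
{"op": "carry_out", "data": {
  "steps": [
    [0, 0, -0.3, 0, 0, 0, 85],
    [0, 0, -0.8, 0, 0, 0, 85],
    [0, 0, -1, 0, 0, 0, 85],
    [0, 0, -1, 0, 0, 0, 85],
    [0, 0, 0, 0, 0, 0, 85]
  ]
}}

```text
time: 9.57
tool_pos: [645.2, -167.8, 151.9]
tcp_rot: [[-0.705, 0.709, 0.005], [0.709, 0.705, -0.002], [-0.005, 0.002, -1.0]]
ft_force: [0.1, -0.4, 0.7]
width: 84.8
finger_force: 0.0
```

```bash
python3 - <<'E'
from h import *
print(env.get_obs()["time"])
im,d,W=cloud("wrist"); save("w3",im)
print(fit(W,(644,-167),40,92,115))
plan((603.5,-356.6,110))
E
```

```text
9.5667
(np.int64(1701), array([ 648.3, -170.3,  101.2]), array([ 646.1, -168.2,   23.8]))
from [ 644.7 -167.7  150. ] total [-5.23 -8.13  2.  ] rows 9 each [-0.581 -0.903  0.223]
```

Request:
{"op": "carry_out", "data": {
  "steps": [
    [-0.58, -0.9, 0, 0, 0, 0, 85],
    [-0.58, -0.9, 0, 0, 0, 0, 85],
    [-0.58, -0.9, 0, 0, 0, 0, 85],
    [-0.58, -0.9, 0, 0, 0, 0, 85],
    [-0.58, -0.9, 0.4, 0, 0, 0, 85]
  ]
}}

```text
time: 10.03
tool_pos: [620.9, -273.0, 140.2]
tcp_rot: [[-0.706, 0.709, 0.001], [0.709, 0.706, -0.001], [-0.001, 0.0, -1.0]]
ft_force: [0.4, 0.3, 0.1]
width: 84.9
finger_force: 0.0
```

Request:
{"op": "carry_out", "data": {
  "steps": [
    [-0.58, -0.9, 0.4, 0, 0, 0, 85],
    [-0.58, -0.9, 0.4, 0, 0, 0, 85],
    [-0.58, -0.9, 0.4, 0, 0, 0, 85],
    [-0.58, -0.9, 0.4, 0, 0, 0, 85],
    [0, 0, 0, 0, 0, 0, 85]
  ]
}}

```text
time: 10.45
tool_pos: [600.9, -358.4, 105.1]
tcp_rot: [[-0.703, 0.711, -0.003], [0.711, 0.703, 0.001], [0.002, -0.001, -1.0]]
ft_force: [-0.7, 0.0, -1.8]
width: 85.0
finger_force: 0.0
```

```bash
python3 - <<'E'
from h import *
im,d,W=cloud("wrist"); save("w4",im)
print("disc wrist",fit(W,(603.5,-356.6),50,18,36))
plan((603.5,-356.6,11))
im,d,W=cloud("top"); 
print("crucible top",fit(W,(644,-167),30,95,115),"pan+",fit(W,(644,-167),50,57.5,70))
im,d,W=cloud("scene"); 
print("crucible scene",fit(W,(644,-167),35,95,115))
E
```

```text
disc wrist (np.int64(4160), array([ 602. , -356. ,   26.1]), array([ 603.1, -356.8,   28. ]))
from [ 601.4 -356.9  106. ] total [-0.07  0.09  4.75] rows 5 each [-0.015  0.017  0.95 ]
crucible top (np.int64(104), array([ 647.8, -170. ,  102.1]), array([ 646.2, -168.5,   23.9])) pan+ (np.int64(730), array([ 640.3, -163.9,   62.5]), array([ 644.7, -166.6,   42.2]))
crucible scene (np.int64(122), array([ 648. , -168. ,  101.8]), array([ 648.6, -167.1,   25.4]))
```

Crucible stands on the pan, about 2.5 mm off centre, rim at z ≈ 102–104, so it is down. Next, the disc.

Request:
{"op": "carry_out", "data": {
  "steps": [
    [-0.07, 0.04, 0.9, 0, 0, 0, 85],
    [0, 0, 0.95, 0, 0, 0, 85],
    [0, 0, 0.95, 0, 0, 0, 85],
    [0, 0, 0.95, 0, 0, 0, 85],
    [0, 0, 0, 0, 0, 0, 85]
  ]
}}

```text
time: 11.02
tool_pos: [603.1, -353.8, 29.6]
tcp_rot: [[-0.706, 0.708, -0.004], [0.708, 0.706, 0.003], [0.005, -0.001, -1.0]]
ft_force: [-0.9, 0.3, -1.0]
width: 85.1
finger_force: 0.0
```

Request:
{"op": "carry_out", "data": {
  "steps": [
    [0, 0, 0.4, 0, 0, 0, 85],
    [0, 0, 0.3, 0, 0, 0, 85],
    [0, 0, 0, 0, 0, 0, 85]
  ]
}}

```text
time: 11.27
tool_pos: [604.2, -355.6, 18.4]
tcp_rot: [[-0.706, 0.708, -0.0], [0.708, 0.706, 0.0], [0.0, 0.0, -1.0]]
ft_force: [0.5, -0.1, -0.2]
width: 84.7
finger_force: 0.0
```

Request:
{"op": "carry_out", "data": {
  "steps": [
    [0, 0.0, 0.35, 0, 0, 0, 85],
    [0, 0, 0, 0, 0, 0, 75],
    [0, 0, 0, 0, 0, 0, 65],
    [0, 0, 0, 0, 0, 0, 60]
  ]
}}

```text
time: 11.6
tool_pos: [604.3, -356.1, 12.0]
tcp_rot: [[-0.705, 0.709, 0.0], [0.709, 0.705, -0.0], [-0.0, 0.0, -1.0]]
ft_force: [-0.2, -0.4, 0.1]
width: 59.9
finger_force: 0.3
```

Request:
{"op": "carry_out", "data": {
  "steps": [
    [0, 0, 0, 0, 0, 0, 45],
    [0, 0, 0, 0, 0, 0, 45],
    [0, 0, 0, 0, 0, 0, 45]
  ],
  "squeeze": 60
}}

```text
time: 11.85
tool_pos: [604.3, -356.3, 12.6]
tcp_rot: [[-0.705, 0.709, 0.001], [0.709, 0.705, -0.001], [-0.001, -0.0, -1.0]]
ft_force: [-2.7, 0.4, 5.6]
width: 54.0
finger_force: 64.6
```

Request:
{"op": "carry_out", "data": {
  "steps": [
    [0, 0, -0.3, 0, 0, 0, 45],
    [0, 0, -0.7, 0, 0, 0, 45],
    [0, 0, -1, 0, 0, 0, 45],
    [0, 0, -1, 0, 0, 0, 45],
    [0, 0, -1, 0, 0, 0, 45]
  ]
}}

```text
time: 12.27
tool_pos: [603.9, -355.8, 92.6]
tcp_rot: [[-0.705, 0.709, -0.0], [0.709, 0.705, 0.001], [0.001, 0.0, -1.0]]
ft_force: [0.5, -0.2, -4.1]
width: 53.6
finger_force: 64.1
```

Request:
{"op": "carry_out", "data": {
  "steps": [
    [0, 0, -1, 0, 0, 0, 45],
    [0, 0, -1, 0, 0, 0, 45],
    [0, 0, -1, 0, 0, 0, 45],
    [0, 0, -1, 0, 0, 0, 45],
    [0.4, 0.48, -0.8, 0, 0, 0, 45]
  ]
}}

```text
time: 12.68
tool_pos: [605.0, -345.0, 189.2]
tcp_rot: [[-0.704, 0.71, 0.0], [0.71, 0.704, -0.001], [-0.001, -0.0, -1.0]]
ft_force: [0.4, -0.8, -4.3]
width: 53.9
finger_force: 64.2
```

Request:
{"op": "carry_out", "data": {
  "steps": [
    [0.82, 0.965, 0, 0, 0, 0, 45],
    [0.82, 0.965, 0, 0, 0, 0, 45],
    [0.82, 0.965, 0, 0, 0, 0, 45],
    [0.82, 0.965, 0, 0, 0, 0, 45],
    [0.82, 0.965, 0, 0, 0, 0, 45]
  ]
}}

```text
time: 13.1
tool_pos: [615.6, -216.1, 187.9]
tcp_rot: [[-0.705, 0.709, -0.0], [0.709, 0.705, 0.0], [0.0, -0.0, -1.0]]
ft_force: [0.6, -0.6, -4.2]
width: 53.4
finger_force: 64.2
```

Request:
{"op": "carry_out", "data": {
  "steps": [
    [0.77, 0.91, 0, 0, 0, 0, 45],
    [0.77, 0.91, 0, 0, 0, 0, 45],
    [0.77, 0.91, 0, 0, 0, 0, 45],
    [0.77, 0.91, 0, 0, 0, 0, 45],
    [0.77, 0.91, 0, 0, 0, 0, 45]
  ]
}}

```text
time: 13.52
tool_pos: [625.8, -97.3, 187.9]
tcp_rot: [[-0.705, 0.709, -0.0], [0.709, 0.705, 0.0], [0.0, -0.0, -1.0]]
ft_force: [-0.4, -0.2, -4.1]
width: 53.6
finger_force: 64.2
```

Request:
{"op": "carry_out", "data": {
  "steps": [
    [0.77, 0.91, 0, 0, 0, 0, 45],
    [0.77, 0.91, 0, 0, 0, 0, 45],
    [0.77, 0.91, 0.5, 0, 0, 0, 45],
    [0.6, 0.7, 0.8, 0, 0, 0, 45],
    [0, 0, 0.9, 0, 0, 0, 45]
  ]
}}

```text
time: 13.93
tool_pos: [633.9, -5.7, 144.0]
tcp_rot: [[-0.707, 0.707, 0.001], [0.707, 0.707, 0.001], [-0.0, 0.002, -1.0]]
ft_force: [0.2, 1.1, -4.3]
width: 53.5
finger_force: 64.3
```

Request:
{"op": "carry_out", "data": {
  "steps": [
    [0, 0, 0.9, 0, 0, 0, 45],
    [0, 0, 0.9, 0, 0, 0, 45],
    [0, 0, 0.5, 0, 0, 0, 45],
    [0, 0, 0, 0, 0, 0, 45],
    [0, 0, 0, 0, 0, 0, 45]
  ]
}}

```text
time: 14.35
tool_pos: [633.5, -9.0, 98.0]
tcp_rot: [[-0.705, 0.709, -0.0], [0.709, 0.705, 0.0], [0.0, -0.0, -1.0]]
ft_force: [-0.1, 0.4, -3.9]
width: 53.7
finger_force: 64.3
```

```bash
python3 - <<'E'
from h import *
t=env.get_obs()["tool_pos"]; 
im,d,W=cloud("wrist"); save("w5",im)
print(t)
m=(im.min(-1)>45)&(np.hypot(W[...,0]-t[0],W[...,1]-t[1])<40)&(W[...,2]>t[2]+5)&(W[...,2]<t[2]+25)
p=W[m]; print(len(p),np.percentile(p[:,2],[2,50,98]),cv2.minEnclosingCircle(p[:,:2].astype(np.float32)))
plan((634,-3.2,12))
E
```

```text
[633.52451     -8.96566709  97.98028375]
11503 [105.94937044 111.53309244 113.23188692] ((630.302978515625, -1.5134366750717163), 36.05977249145508)
from [634.   -9.1  98.6] total [0.21 0.2  4.33] rows 5 each [0.042 0.041 0.866]
```

View pics/w5.png

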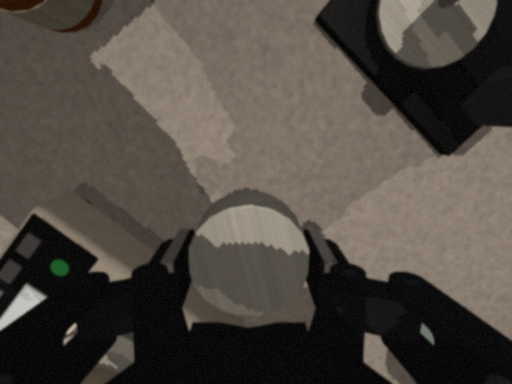

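The wrist view shows the disc level in the grip, with its top face centred near (249,261). Part of the anvil shows at (437,20) and the bottle at (50,10).

```bash
python3 - <<'E'
from h import *
t=env.get_obs()["tool_pos"]; im,d,W=cloud("wrist"); print(t)
m=(im.min(-1)>60)&(np.hypot(W[...,0]-t[0],W[...,1]-t[1])<40)&(abs(W[...,2]-111.7)<2.5)
n,l,st,ce=cv2.connectedComponentsWithStats(cv2.morphologyEx(m.astype(np.uint8),cv2.MORPH_OPEN,np.ones((3,3)))); i=1+st[1:,4].argmax(); print(st[i])
p=W[l==i]; (a,b),r=cv2.minEnclosingCircle(p[:,:2].astype(np.float32)); print(a,b,r,"off",a-t[0],b-t[1])
print(ray("wrist",(249,261),111.7)-t)
E
```

```text
[633.98025978  -9.05132863  98.63325104]
[  190   203   120   112 10662]
634.58544921875 -8.547168731689453 28.098997116088867 off 0.6051894431744813 0.5041599032174222
[ 0.35833381  0.76670621 13.06674896]
```

Request:
{"op": "carry_out", "data": {
  "steps": [
    [0.1, 0.09, 0.7, 0, 0, 0, 45],
    [0.1, 0.08, 0.9, 0, 0, 0, 45],
    [0, 0, 0.9, 0, 0, 0, 45],
    [0, 0, 0.9, 0, 0, 0, 45],
    [0, 0, 0.5, 0, 0, 0, 45]
  ]
}}

```text
time: 14.87
tool_pos: [633.1, -3.7, 19.0]
tcp_rot: [[-0.705, 0.709, -0.0], [0.709, 0.705, 0.0], [0.0, -0.0, -1.0]]
ft_force: [-0.4, -0.8, -3.5]
width: 53.6
finger_force: 64.3
```

Request:
{"op": "carry_out", "data": {
  "steps": [
    [0, 0, 0.25, 0, 0, 0, 45],
    [0, 0, 0, 0, 0, 0, 45],
    [0, 0, 0, 0, 0, 0, 45]
  ]
}}

```text
time: 15.12
tool_pos: [633.7, -3.8, 15.6]
tcp_rot: [[-0.705, 0.709, 0.001], [0.709, 0.705, -0.0], [-0.001, 0.001, -1.0]]
ft_force: [0.5, -0.6, -3.5]
width: 53.5
finger_force: 64.3
```

Request:
{"op": "carry_out", "data": {
  "steps": [
    [0, 0, 0.05, 0, 0, 0, 45],
    [0, 0, 0, 0, 0, 0, 45]
  ]
}}

```text
time: 15.28
tool_pos: [633.7, -3.8, 14.5]
tcp_rot: [[-0.705, 0.709, 0.001], [0.709, 0.705, -0.0], [-0.001, 0.001, -1.0]]
ft_force: [-0.5, 0.6, -4.9]
width: 53.9
finger_force: 64.3
```

Request:
{"op": "carry_out", "data": {
  "steps": [
    [0, 0, 0.05, 0, 0, 0, 45],
    [0, 0, 0, 0, 0, 0, 45]
  ]
}}

```text
time: 15.45
tool_pos: [633.3, -3.7, 12.9]
tcp_rot: [[-0.705, 0.709, 0.0], [0.709, 0.705, -0.0], [-0.0, 0.0, -1.0]]
ft_force: [-0.6, -0.8, -3.7]
width: 53.4
finger_force: 64.3
```

Request:
{"op": "carry_out", "data": {
  "steps": [
    [0, 0, 0.05, 0, 0, 0, 45],
    [0, 0, 0, 0, 0, 0, 45]
  ]
}}

```text
time: 15.62
tool_pos: [633.4, -3.7, 12.6]
tcp_rot: [[-0.706, 0.709, 0.001], [0.709, 0.706, -0.0], [-0.001, 0.0, -1.0]]
ft_force: [-3.5, 0.5, 8.3]
width: 53.5
finger_force: 65.6
```

Contact. Release, rise, and check from the cameras.

Request:
{"op": "carry_out", "data": {
  "steps": [
    [0, 0, -0.02, 0, 0, 0, 56],
    [0, 0, 0, 0, 0, 0, 62],
    [0, 0, 0, 0, 0, 0, 70],
    [0, 0, 0, 0, 0, 0, 78],
    [0, 0, 0, 0, 0, 0, 84]
  ]
}}

```text
time: 16.03
tool_pos: [633.3, -3.7, 12.1]
tcp_rot: [[-0.706, 0.709, 0.0], [0.709, 0.706, 0.0], [-0.0, 0.0, -1.0]]
ft_force: [0.7, 0.5, 1.1]
width: 83.9
finger_force: 0.0
```

Request:
{"op": "carry_out", "data": {
  "steps": [
    [0, 0, -0.4, 0, 0, 0, 85],
    [0, 0, -0.8, 0, 0, 0, 85],
    [0, 0, -1, 0, 0, 0, 85],
    [0, 0, -1, 0, 0, 0, 85],
    [0, 0, -1, 0, 0, 0, 85]
  ]
}}

```text
time: 16.45
tool_pos: [633.1, -3.7, 97.6]
tcp_rot: [[-0.706, 0.709, 0.0], [0.709, 0.706, -0.0], [-0.0, 0.0, -1.0]]
ft_force: [0.9, 0.2, -0.1]
width: 85.0
finger_force: 0.0
```

Request:
{"op": "carry_out", "data": {
  "steps": [
    [0, 0, -1, 0, 0, 0, 85],
    [0, 0, -1, 0, 0, 0, 85],
    [0, 0, -1, 0, 0, 0, 85],
    [0, 0, 0, 0, 0, 0, 85],
    [0, 0, 0, 0, 0, 0, 85]
  ]
}}

```text
time: 16.87
tool_pos: [633.7, -3.8, 157.5]
tcp_rot: [[-0.705, 0.709, 0.002], [0.709, 0.705, -0.0], [-0.002, 0.001, -1.0]]
ft_force: [-0.1, -1.4, -0.3]
width: 84.6
finger_force: 0.0
```

```bash
python3 - <<'E'
from h import *
im,d,W=cloud("wrist"); print("disc",fit(W,(634,-3.2),50,18,36),"anvil",fit(W,(624,160),50,26,42))
plan((433.5,-364.7,170))
E
```

```text
disc (np.int64(2811), array([632.9,  -2.2,  26.1]), array([633.6,  -3. ,  27.8])) anvil (np.int64(4917), array([622.9, 152.7,  33.3]), array([623.8, 160.2,  34.9]))
from [633.2  -3.7 156.3] total [ -5.75 -19.81  -0.69] rows 20 each [-0.287 -0.991 -0.034]
```

Request:
{"op": "carry_out", "data": {
  "steps": [
    [-0.29, -0.99, -0.1, 0, 0, 0, 85],
    [-0.29, -0.99, -0.1, 0, 0, 0, 80],
    [-0.29, -0.99, -0.1, 0, 0, 0, 75],
    [-0.29, -0.99, 0, 0, 0, 0, 70],
    [-0.29, -0.99, 0, 0, 0, 0, 65]
  ]
}}

```text
time: 17.33
tool_pos: [582.5, -94.7, 161.2]
tcp_rot: [[-0.706, 0.709, -0.001], [0.709, 0.706, 0.0], [0.001, -0.001, -1.0]]
ft_force: [-0.4, 0.1, 1.0]
width: 65.2
finger_force: 0.0
```

Request:
{"op": "carry_out", "data": {
  "steps": [
    [-0.29, -0.99, 0, 0, 0, 0, 62],
    [-0.29, -0.99, 0, 0, 0, 0, 62],
    [-0.29, -0.99, 0, 0, 0, 0, 62],
    [-0.29, -0.99, 0, 0, 0, 0, 62],
    [-0.29, -0.99, 0, 0, 0, 0, 62]
  ]
}}

```text
time: 17.75
tool_pos: [532.7, -185.1, 161.2]
tcp_rot: [[-0.705, 0.709, -0.001], [0.709, 0.706, 0.001], [0.002, -0.001, -1.0]]
ft_force: [0.8, -0.1, -0.9]
width: 62.0
finger_force: 0.0
```

Request:
{"op": "carry_out", "data": {
  "steps": [
    [-0.29, -0.99, 0, 0, 0, 0, 62],
    [-0.29, -0.99, 0, 0, 0, 0, 62],
    [-0.29, -0.99, 0, 0, 0, 0, 62],
    [-0.29, -0.99, 0, 0, 0, 0, 62],
    [-0.29, -0.99, 0, 0, 0, 0, 62]
  ]
}}

```text
time: 18.17
tool_pos: [483.0, -275.4, 161.2]
tcp_rot: [[-0.705, 0.709, -0.001], [0.709, 0.705, 0.001], [0.002, -0.0, -1.0]]
ft_force: [0.7, -0.5, 0.5]
width: 61.7
finger_force: 0.0
```

Request:
{"op": "carry_out", "data": {
  "steps": [
    [-0.29, -0.99, 0.3, 0, 0, 0, 62],
    [-0.29, -0.99, 0.5, 0, 0, 0, 62],
    [-0.29, -0.99, 0.5, 0, 0, 0, 62],
    [-0.29, -0.9, 0.5, 0, 0, 0, 62],
    [0, 0, 0.3, 0, 0, 0, 62]
  ]
}}

```text
time: 18.58
tool_pos: [443.8, -347.8, 118.2]
tcp_rot: [[-0.704, 0.71, -0.002], [0.71, 0.704, 0.001], [0.002, -0.001, -1.0]]
ft_force: [-0.9, 0.5, -0.2]
width: 62.0
finger_force: 0.0
```

```bash
python3 - <<'E'
from h import *
o=env.get_obs(); print(o["time"],o["tool_pos"])
im,d,W=cloud("wrist"); save("w6",im)
print("knob",fit(W,(433.5,-364.7),30,50,70),fit(W,(433.5,-364.7),30,28,45))
plan((433.5,-364.7,12))
E
```

```text
18.5833 [ 443.75092253 -347.80861363  118.24111392]
knob (np.int64(936), array([ 434.8, -364.5,   57.8]), array([ 435.6, -365.3,   12.1])) (np.int64(733), array([ 431.4, -358.4,   36.9]), array([ 435.4, -365.1,   16.9]))
from [ 444.1 -346.3  117.5] total [-0.3  -1.02  5.28] rows 6 each [-0.05  -0.171  0.879]
```

View pics/w6.png

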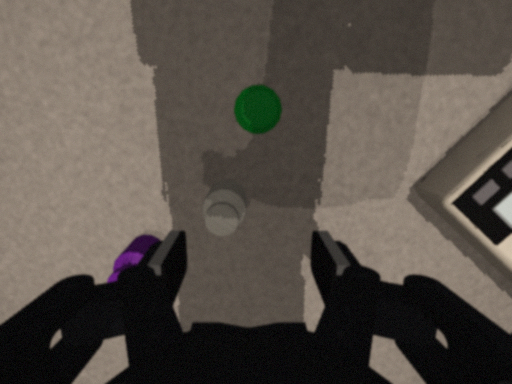

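The steel knob weight is at (224,212), the green look-alike at (258,108), and the purple one at (135,255), outside the left finger. Steel is the target.

Request:
{"op": "carry_out", "data": {
  "steps": [
    [-0.15, -0.5, 0.2, 0, 0, 0, 62],
    [-0.15, -0.5, 0.3, 0, 0, 0, 62],
    [0, 0, 0.5, 0, 0, 0, 62],
    [0, 0, 0, 0, 0, 0, 62],
    [0, 0, 0, 0, 0, 0, 62]
  ]
}}

```text
time: 19.05
tool_pos: [435.5, -363.8, 99.5]
tcp_rot: [[-0.706, 0.709, -0.001], [0.709, 0.706, 0.001], [0.001, 0.0, -1.0]]
ft_force: [0.3, -0.3, -0.9]
width: 62.4
finger_force: 0.0
```

```bash
python3 - <<'E'
from h import *
im,d,W=cloud("wrist"); print("knob",fit(W,(434.5,-364.7),25,50,70),fit(W,(434.5,-364.7),30,28,45))
print("purple",[np.nanmean(W[m],0).round() for m in [(im[...,2]>im[...,1]+30)&(W[...,2]>10)]])
plan((434.5,-364.8,12))
E
```

```text
knob (np.int64(1133), array([ 434.7, -364.7,   57.9]), array([ 435.3, -365.4,   12. ])) (np.int64(854), array([ 429.8, -359.4,   36.9]), array([ 435.1, -365.2,   16.8]))
purple [array([ 404., -441.,   41.])]
from [ 435.7 -363.9  100. ] total [ 0.01 -0.07  4.4 ] rows 5 each [ 0.002 -0.015  0.88 ]
```

Request:
{"op": "carry_out", "data": {
  "steps": [
    [-0.04, -0.07, 0.6, 0, 0, 0, 62],
    [0, 0, 0.9, 0, 0, 0, 62],
    [0, 0, 0.9, 0, 0, 0, 62],
    [0, 0, 0.9, 0, 0, 0, 62],
    [0, 0, 0.6, 0, 0, 0, 62]
  ]
}}

```text
time: 19.52
tool_pos: [435.3, -365.2, 21.1]
tcp_rot: [[-0.706, 0.708, -0.0], [0.708, 0.706, 0.0], [0.001, 0.0, -1.0]]
ft_force: [0.3, -0.3, -1.8]
width: 62.1
finger_force: 0.0
```

Request:
{"op": "carry_out", "data": {
  "steps": [
    [0, 0, 0.45, 0, 0, 0, 62],
    [0, 0, 0, 0, 0, 0, 50],
    [0, 0, 0, 0, 0, 0, 40]
  ]
}}

```text
time: 19.77
tool_pos: [435.4, -365.8, 13.4]
tcp_rot: [[-0.706, 0.709, 0.0], [0.709, 0.706, 0.0], [0.0, 0.0, -1.0]]
ft_force: [-0.1, 0.6, 0.3]
width: 40.6
finger_force: 0.0
```

Request:
{"op": "carry_out", "data": {
  "steps": [
    [0, 0, 0, 0, 0, 0, 20],
    [0, 0, 0, 0, 0, 0, 20],
    [0, 0, 0, 0, 0, 0, 20],
    [0, 0, 0, 0, 0, 0, 20]
  ],
  "squeeze": 50
}}

```text
time: 20.1
tool_pos: [435.7, -366.2, 14.1]
tcp_rot: [[-0.706, 0.709, 0.001], [0.709, 0.706, -0.001], [-0.002, 0.0, -1.0]]
ft_force: [-1.0, 1.2, 7.6]
width: 32.5
finger_force: 50.5
```

Request:
{"op": "carry_out", "data": {
  "steps": [
    [0, 0, -0.3, 0, 0, 0, 20],
    [0, 0, -0.7, 0, 0, 0, 20],
    [0, 0, -1, 0, 0, 0, 20],
    [0, 0, -1, 0, 0, 0, 20],
    [0, 0, -1, 0, 0, 0, 20]
  ]
}}

```text
time: 20.52
tool_pos: [435.1, -365.7, 94.5]
tcp_rot: [[-0.705, 0.709, -0.0], [0.709, 0.705, 0.0], [0.0, -0.0, -1.0]]
ft_force: [0.1, -0.3, -1.3]
width: 32.5
finger_force: 50.0
```

Request:
{"op": "carry_out", "data": {
  "steps": [
    [0.15, 0.5, -1, 0, 0, 0, 20],
    [0.29, 0.99, -0.7, 0, 0, 0, 20],
    [0.29, 0.99, -0.3, 0, 0, 0, 20],
    [0.29, 0.99, 0, 0, 0, 0, 20],
    [0.29, 0.99, 0, 0, 0, 0, 20]
  ]
}}

```text
time: 20.93
tool_pos: [480.4, -283.7, 134.2]
tcp_rot: [[-0.705, 0.709, 0.001], [0.709, 0.705, -0.001], [-0.001, 0.0, -1.0]]
ft_force: [0.9, -0.2, -3.0]
width: 32.9
finger_force: 50.1
```

Request:
{"op": "carry_out", "data": {
  "steps": [
    [0.29, 0.99, 0, 0, 0, 0, 20],
    [0.29, 0.99, 0, 0, 0, 0, 20],
    [0.29, 0.99, 0, 0, 0, 0, 20],
    [0.29, 0.99, 0, 0, 0, 0, 20],
    [0.29, 0.99, 0, 0, 0, 0, 20]
  ]
}}

```text
time: 21.35
tool_pos: [530.0, -193.0, 133.6]
tcp_rot: [[-0.705, 0.709, 0.0], [0.709, 0.705, -0.0], [-0.0, 0.0, -1.0]]
ft_force: [-0.3, -0.0, -2.6]
width: 32.6
finger_force: 50.1
```

Request:
{"op": "carry_out", "data": {
  "steps": [
    [0.29, 0.99, 0, 0, 0, 0, 20],
    [0.29, 0.99, 0, 0, 0, 0, 20],
    [0.29, 0.99, 0, 0, 0, 0, 20],
    [0.29, 0.99, 0, 0, 0, 0, 20],
    [0.29, 0.99, 0, 0, 0, 0, 20]
  ]
}}

```text
time: 21.77
tool_pos: [579.7, -102.6, 133.6]
tcp_rot: [[-0.705, 0.709, 0.0], [0.709, 0.705, -0.0], [-0.0, 0.0, -1.0]]
ft_force: [-0.0, 0.2, -2.7]
width: 32.6
finger_force: 50.1
```

Request:
{"op": "carry_out", "data": {
  "steps": [
    [0.29, 0.99, 0, 0, 0, 0, 20],
    [0.29, 0.99, 0, 0, 0, 0, 20],
    [0.29, 0.99, 0, 0, 0, 0, 20],
    [0.29, 0.99, 0, 0, 0, 0, 20],
    [0, 0, 0, 0, 0, 0, 20]
  ]
}}

```text
time: 22.18
tool_pos: [620.2, -28.5, 133.4]
tcp_rot: [[-0.707, 0.707, 0.001], [0.707, 0.707, 0.001], [0.0, 0.001, -1.0]]
ft_force: [-0.0, 0.3, -2.8]
width: 32.3
finger_force: 50.2
```

```bash
python3 - <<'E'
from h import *
o=env.get_obs(); print(o["time"])
plan((633.6,-3,100))
E
```

```text
22.1833
from [620.2 -28.5 133.4] total [0.43 1.37 1.67] rows 2 each [0.215 0.686 0.836]
```

Request:
{"op": "carry_out", "data": {
  "steps": [
    [0.2, 0.65, 0.3, 0, 0, 0, 20],
    [0.2, 0.65, 0.4, 0, 0, 0, 20],
    [0, 0, 0.4, 0, 0, 0, 20],
    [0, 0, 0, 0, 0, 0, 20],
    [0, 0, 0, 0, 0, 0, 20]
  ]
}}

```text
time: 22.6
tool_pos: [631.4, -7.3, 110.3]
tcp_rot: [[-0.705, 0.709, -0.002], [0.709, 0.705, 0.0], [0.001, -0.001, -1.0]]
ft_force: [-0.2, -0.6, -2.2]
width: 32.4
finger_force: 50.3
```

```bash
python3 - <<'E'
from h import *
t=env.get_obs()["tool_pos"]; im,d,W=cloud("wrist"); save("w7",im); print(t)
h=t[2]-14+58
for z in (h,):
  m=(im.min(-1)>50)&(np.hypot(W[...,0]-t[0],W[...,1]-t[1])<25)&(abs(W[...,2]-z)<4)
  n,l,st,ce=cv2.connectedComponentsWithStats(m.astype(np.uint8)); i=1+st[1:,4].argmax(); p=W[l==i]
  print(st[i],p[:,2].mean(),cv2.minEnclosingCircle(p[:,:2].astype(np.float32)),p.mean(0)-t)
c=cv2.minEnclosingCircle(p[:,:2].astype(np.float32))[0]
plan((t[0]+633.6-c[0],t[1]-3-c[1],44))
E
```

```text
[631.37960933  -7.30361284 110.32851437]
[ 215  268   68   59 3125] 154.24860740256062 ((631.222900390625, -6.308726787567139), 12.161271095275879) [-1.41451656  2.09770056 43.92009303]
from [631.6  -7.5 110.9] total [0.05 0.2  3.34] rows 4 each [0.012 0.051 0.836]
```

View pics/w7.png

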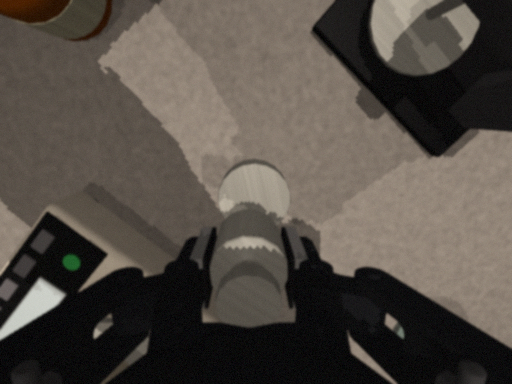

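The wrist view shows the knob weight upright in the grip, top at (249,297), with the disc below at (254,192).

Request:
{"op": "carry_out", "data": {
  "steps": [
    [0.03, 0.1, 0.5, 0, 0, 0, 20],
    [0, 0.1, 0.8, 0, 0, 0, 20],
    [0, 0, 0.8, 0, 0, 0, 20],
    [0, 0, 0.7, 0, 0, 0, 20],
    [0, 0, 0.3, 0, 0, 0, 20]
  ]
}}

```text
time: 23.07
tool_pos: [633.4, -4.1, 47.0]
tcp_rot: [[-0.705, 0.709, -0.002], [0.709, 0.705, 0.0], [0.002, -0.001, -1.0]]
ft_force: [-0.8, -0.4, -3.1]
width: 32.4
finger_force: 50.3
```

Request:
{"op": "carry_out", "data": {
  "steps": [
    [0, 0, 0.1, 0, 0, 0, 20],
    [0, 0, 0, 0, 0, 0, 20],
    [0, 0, 0, 0, 0, 0, 20],
    [0, 0, 0, 0, 0, 0, 20]
  ]
}}

```text
time: 23.4
tool_pos: [634.8, -4.1, 47.9]
tcp_rot: [[-0.705, 0.709, 0.001], [0.709, 0.705, -0.0], [-0.001, 0.001, -1.0]]
ft_force: [-1.8, 0.2, -3.1]
width: 32.4
finger_force: 50.3
```

```bash
python3 - <<'E'
from h import *
t=env.get_obs()["tool_pos"]; im,d,W=cloud("wrist"); print(t)
m=(im.min(-1)>50)&(np.hypot(W[...,0]-t[0],W[...,1]-t[1])<25)&(abs(W[...,2]-t[2]-44)<4)
n,l,st,ce=cv2.connectedComponentsWithStats(m.astype(np.uint8)); i=1+st[1:,4].argmax(); p=W[l==i]
print("knob",st[i],p[:,2].mean(),cv2.minEnclosingCircle(p[:,:2].astype(np.float32)))
E
```

```text
[634.83780489  -4.09290949  47.94363406]
knob [ 215  268   68   59 3063] 91.88623538058013 ((634.6201782226562, -3.2936596870422363), 12.02126407623291)
```

Request:
{"op": "carry_out", "data": {
  "steps": [
    [0.04, -0.02, 0.15, 0, 0, 0, 20],
    [0, 0, 0.1, 0, 0, 0, 20],
    [0, 0, 0, 0, 0, 0, 20]
  ]
}}

```text
time: 23.7
tool_pos: [633.2, -3.6, 41.7]
tcp_rot: [[-0.706, 0.709, -0.0], [0.709, 0.706, 0.0], [0.0, -0.0, -1.0]]
ft_force: [0.4, 0.2, -2.0]
width: 32.3
finger_force: 50.3
```

Request:
{"op": "carry_out", "data": {
  "steps": [
    [0, 0, 0.05, 0, 0, 0, 20],
    [0, 0, 0, 0, 0, 0, 20]
  ]
}}

```text
time: 23.87
tool_pos: [633.4, -3.7, 40.9]
tcp_rot: [[-0.706, 0.709, -0.0], [0.709, 0.706, 0.0], [0.0, -0.0, -1.0]]
ft_force: [-0.2, 0.8, -2.3]
width: 32.5
finger_force: 50.3
```

Request:
{"op": "carry_out", "data": {
  "steps": [
    [0, 0, 0.04, 0, 0, 0, 20],
    [0, 0, 0, 0, 0, 0, 20]
  ]
}}

```text
time: 24.03
tool_pos: [633.4, -3.7, 40.2]
tcp_rot: [[-0.705, 0.709, -0.0], [0.709, 0.705, -0.0], [0.0, -0.0, -1.0]]
ft_force: [-0.1, 0.0, -2.6]
width: 32.4
finger_force: 50.3
```

Request:
{"op": "carry_out", "data": {
  "steps": [
    [0, 0, 0.03, 0, 0, 0, 20],
    [0, 0, 0, 0, 0, 0, 20]
  ]
}}

```text
time: 24.2
tool_pos: [633.5, -3.7, 40.1]
tcp_rot: [[-0.706, 0.709, 0.0], [0.709, 0.706, -0.0], [-0.0, 0.0, -1.0]]
ft_force: [-1.7, 0.3, 3.0]
width: 32.6
finger_force: 50.9
```

Request:
{"op": "carry_out", "data": {
  "steps": [
    [0, 0, 0.03, 0, 0, 0, 20],
    [0, 0, 0, 0, 0, 0, 20]
  ]
}}

```text
time: 24.37
tool_pos: [633.5, -3.7, 40.0]
tcp_rot: [[-0.706, 0.709, 0.001], [0.709, 0.706, -0.0], [-0.001, 0.0, -1.0]]
ft_force: [-5.3, 0.5, 11.7]
width: 32.4
finger_force: 51.7
```

Request:
{"op": "carry_out", "data": {
  "steps": [
    [0, 0, -0.03, 0, 0, 0, 36],
    [0, 0, 0, 0, 0, 0, 42],
    [0, 0, 0, 0, 0, 0, 52],
    [0, 0, 0, 0, 0, 0, 62],
    [0, 0, 0, 0, 0, 0, 66]
  ]
}}

```text
time: 24.78
tool_pos: [633.5, -3.7, 39.6]
tcp_rot: [[-0.705, 0.709, -0.0], [0.709, 0.705, -0.0], [0.0, -0.0, -1.0]]
ft_force: [-0.2, -0.3, 0.1]
width: 65.9
finger_force: 0.0
```

Request:
{"op": "carry_out", "data": {
  "steps": [
    [0, 0, -0.4, 0, 0, 0, 66],
    [0, 0, -0.8, 0, 0, 0, 66],
    [0, 0, -1, 0, 0, 0, 66],
    [0, 0, -1, 0, 0, 0, 66],
    [0, 0, -1, 0, 0, 0, 66]
  ]
}}

```text
time: 25.2
tool_pos: [633.4, -3.7, 125.1]
tcp_rot: [[-0.705, 0.709, 0.0], [0.709, 0.705, -0.0], [-0.0, 0.0, -1.0]]
ft_force: [-0.4, -0.2, 0.1]
width: 66.1
finger_force: 0.0
```

Request:
{"op": "carry_out", "data": {
  "steps": [
    [0, 0, -1, 0, 0, 0, 66],
    [0, 0, -1, 0, 0, 0, 66],
    [0, 0, -0.5, 0, 0, 0, 66],
    [0, 0, 0, 0, 0, 0, 66],
    [0, 0, 0, 0, 0, 0, 66]
  ]
}}

```text
time: 25.62
tool_pos: [633.5, -3.7, 173.5]
tcp_rot: [[-0.705, 0.709, 0.0], [0.709, 0.705, -0.0], [-0.0, 0.0, -1.0]]
ft_force: [0.2, 0.7, -0.3]
width: 65.9
finger_force: 0.0
```

```bash
python3 - <<'E'
from h import *
im,d,W=cloud("wrist"); print("knob",fit(W,(634,-3.2),25,76,92),fit(W,(634,-3),25,55,70),"disc",fit(W,(634,-3.2),50,20,34))
plan((470,100,170))
E
```

```text
knob (np.int64(729), array([632.9,  -2.2,  83.9]), array([633.5,  -2.9,  11.9])) (np.int64(533), array([628.1,   2.7,  63.1]), array([633.4,  -2.8,  17. ])) disc (np.int64(1174), array([627. ,   3.2,  26.2]), array([633.7,  -3.2,  27.9]))
from [633.2  -3.7 172.8] total [ 9.43 -2.12  0.15] rows 10 each [ 0.943 -0.212  0.015]
```

Request:
{"op": "carry_out", "data": {
  "steps": [
    [0.97, -0.155, 0, 0, 0, 0, 85],
    [0.97, -0.155, 0, 0, 0, 0, 85],
    [0.97, -0.155, 0, 0, 0, 0, 85],
    [0.97, -0.155, 0, 0, 0, 0, 85],
    [0.97, -0.155, 0, 0, 0, 0, 85]
  ]
}}

```text
time: 26.08
tool_pos: [552.6, 54.6, 172.2]
tcp_rot: [[-0.705, 0.709, -0.002], [0.709, 0.705, 0.0], [0.002, -0.001, -1.0]]
ft_force: [0.6, -0.1, 0.4]
width: 85.0
finger_force: 0.0
```

Request:
{"op": "carry_out", "data": {
  "steps": [
    [0.97, -0.155, 0, 0, 0, 0, 85],
    [0.97, -0.155, 0, 0, 0, 0, 85],
    [0.97, -0.155, 0, 0, 0, 0, 85],
    [0.97, -0.155, 0, 0, 0, 0, 85],
    [1, 1, 0, 0, 0, 0, 85]
  ]
}}

```text
time: 26.5
tool_pos: [487.5, 127.7, 172.6]
tcp_rot: [[-0.704, 0.71, -0.003], [0.71, 0.704, -0.001], [0.002, -0.003, -1.0]]
ft_force: [2.0, 1.1, -0.2]
width: 85.3
finger_force: 0.0
```

Request:
{"op": "carry_out", "data": {
  "steps": [
    [1, 1, 0, 0, 0, 0, 85],
    [1, 1, 0, 0, 0, 0, 85],
    [1, 1, 0, 0, 0, 0, 85],
    [1, 1, 0, 0, 0, 0, 85],
    [1, 1, 0, 0, 0, 0, 85]
  ]
}}

```text
time: 26.92
tool_pos: [490.1, 271.3, 172.4]
tcp_rot: [[-0.706, 0.709, -0.002], [0.709, 0.706, -0.001], [0.001, -0.002, -1.0]]
ft_force: [1.0, -1.0, 0.3]
width: 85.2
finger_force: 0.0
```

Request:
{"op": "carry_out", "data": {
  "steps": [
    [0, 0.89, 0.4, 0, 0, 0, 85],
    [0, 0.89, 0.4, 0, 0, 0, 85],
    [0, 0.89, 0.4, 0, 0, 0, 85],
    [0, 0.89, 0.4, 0, 0, 0, 85],
    [0, 0.89, 0.4, 0, 0, 0, 85]
  ]
}}

```text
time: 27.33
tool_pos: [553.8, 333.3, 131.7]
tcp_rot: [[-0.706, 0.709, -0.002], [0.709, 0.706, -0.001], [0.001, -0.002, -1.0]]
ft_force: [0.1, -0.4, 0.3]
width: 85.1
finger_force: 0.0
```

Request:
{"op": "carry_out", "data": {
  "steps": [
    [0, 0.89, 0.2, 0, 0, 0, 85],
    [0, 0.6, 0.2, 0, 0, 0, 85],
    [0, 0, 0, 0, 0, 0, 85],
    [0, 0, 0, 0, 0, 0, 85],
    [0, 0, 0, 0, 0, 0, 85]
  ]
}}

```text
time: 27.75
tool_pos: [574.4, 353.4, 125.1]
tcp_rot: [[-0.705, 0.709, -0.001], [0.709, 0.705, -0.001], [0.0, -0.001, -1.0]]
ft_force: [-0.2, -0.6, 0.8]
width: 84.8
finger_force: 0.0
```

```bash
python3 - <<'E'
from h import *
im,d,W=cloud("wrist"); f=fit(W,(580.5,355),35,52,72); print("jar",f,fit(W,(624,160),50,26,42))
plan((f[2][0],f[2][1],35))
im,d,W=cloud("top")
print("knob top",fit(W,(634,-3.2),25,76,92),"disc",fit(W,(634,-3.2),45,18,34),"bottle",fit(W,(440,5),30,95,112))
E
```

```text
jar (np.int64(2486), array([578.9, 356.9,  61.9]), array([579.9, 356. ,  20. ])) None
from [574.5 353.3 125.6] total [-0.1   0.29  4.53] rows 5 each [-0.019  0.058  0.906]
knob top (np.int64(86), array([633.2,  -3.4,  82.7]), array([634. ,  -2.8,  12.4])) disc (np.int64(231), array([630.2,  -4.5,  25.3]), array([633.7,  -3.7,  28. ])) bottle (np.int64(109), array([440.7,   6.3, 104.3]), array([440.7,   6.5,  13.3]))
```

Request:
{"op": "carry_out", "data": {
  "steps": [
    [-0.1, 0.28, 0.5, 0, 0, 0, 85],
    [0, 0, 0.9, 0, 0, 0, 85],
    [0, 0, 0.9, 0, 0, 0, 85],
    [0, 0, 0.9, 0, 0, 0, 85],
    [0, 0, 0.9, 0, 0, 0, 85]
  ]
}}

```text
time: 28.27
tool_pos: [580.5, 356.2, 42.5]
tcp_rot: [[-0.705, 0.709, 0.0], [0.709, 0.705, 0.0], [-0.0, 0.0, -1.0]]
ft_force: [-0.1, -1.2, -0.3]
width: 84.9
finger_force: 0.0
```

Request:
{"op": "carry_out", "data": {
  "steps": [
    [0, 0, 0.7, 0, 0, 0, 85],
    [0, 0, 0.35, 0, 0, 0, 85],
    [0, 0, 0, 0, 0, 0, 75],
    [0, 0, 0, 0, 0, 0, 60],
    [0, 0, 0, 0, 0, 0, 50]
  ]
}}

```text
time: 28.68
tool_pos: [581.0, 356.6, 23.6]
tcp_rot: [[-0.705, 0.709, 0.001], [0.709, 0.705, 0.001], [-0.0, 0.001, -1.0]]
ft_force: [-0.1, 0.1, 0.3]
width: 52.3
finger_force: 0.0
```

Request:
{"op": "carry_out", "data": {
  "steps": [
    [0, 0, 0, 0, 0, 0, 30],
    [0, 0, 0, 0, 0, 0, 30],
    [0, 0, 0, 0, 0, 0, 30],
    [0, 0, 0, 0, 0, 0, 30]
  ],
  "squeeze": 30
}}

```text
time: 29.02
tool_pos: [581.1, 356.7, 24.0]
tcp_rot: [[-0.705, 0.709, 0.002], [0.709, 0.705, 0.001], [-0.001, 0.002, -1.0]]
ft_force: [-2.1, -1.4, 6.7]
width: 42.3
finger_force: 30.8
```

Request:
{"op": "carry_out", "data": {
  "steps": [
    [0, 0, -0.4, 0, 0, 0, 30],
    [0, 0, -0.8, 0, 0, 0, 30],
    [0, 0, -1, 0, 0, 0, 30],
    [0, 0, -1, 0, 0, 0, 30],
    [0, 0, -1, 0, 0, 0, 30]
  ]
}}

```text
time: 29.43
tool_pos: [580.5, 356.4, 108.5]
tcp_rot: [[-0.706, 0.709, 0.0], [0.709, 0.706, 0.0], [-0.0, 0.0, -1.0]]
ft_force: [-0.5, 0.0, -0.2]
width: 42.6
finger_force: 30.7
```

Request:
{"op": "carry_out", "data": {
  "steps": [
    [-0.16, -0.98, -0.5, 0, 0, 0, 30],
    [-0.16, -0.99, 0, 0, 0, 0, 30],
    [-0.16, -0.99, 0, 0, 0, 0, 30],
    [-0.16, -0.99, 0, 0, 0, 0, 30],
    [-0.16, -0.99, 0, 0, 0, 0, 30]
  ]
}}

```text
time: 29.85
tool_pos: [521.2, 274.7, 117.6]
tcp_rot: [[-0.706, 0.709, 0.001], [0.709, 0.706, 0.0], [-0.0, 0.001, -1.0]]
ft_force: [-0.2, -0.1, -0.7]
width: 42.6
finger_force: 30.8
```

Request:
{"op": "carry_out", "data": {
  "steps": [
    [-0.16, -0.99, 0, 0, 0, 0, 30],
    [-0.8, -0.6, 0, 0, 0, 0, 30],
    [-0.8, -0.6, 0, 0, 0, 0, 30],
    [-0.8, -0.6, 0, 0, 0, 0, 30],
    [-0.8, -0.6, 0, 0, 0, 0, 30]
  ]
}}

```text
time: 30.27
tool_pos: [521.3, 179.1, 117.6]
tcp_rot: [[-0.706, 0.709, 0.001], [0.709, 0.706, 0.0], [-0.001, 0.001, -1.0]]
ft_force: [-0.2, 0.5, -0.5]
width: 42.7
finger_force: 30.8
```

Request:
{"op": "carry_out", "data": {
  "steps": [
    [-0.7, -0.6, 0.3, 0, 0, 0, 30],
    [0, 0, 0.5, 0, 0, 0, 30],
    [0, 0, 0.5, 0, 0, 0, 30],
    [0, 0, 0, 0, 0, 0, 30],
    [0, 0, 0, 0, 0, 0, 30]
  ]
}}

```text
time: 30.68
tool_pos: [522.4, 161.5, 91.2]
tcp_rot: [[-0.705, 0.709, -0.0], [0.709, 0.705, 0.0], [0.0, -0.0, -1.0]]
ft_force: [0.6, 0.3, 0.1]
width: 42.3
finger_force: 30.8
```

```bash
python3 - <<'E'
from h import *
t=env.get_obs()["tool_pos"]; im,d,W=cloud("wrist"); save("w8",im); print(t)
m=(np.hypot(W[...,0]-t[0],W[...,1]-t[1])<30)&(abs(W[...,2]-t[2]-38)<4)
n,l,st,ce=cv2.connectedComponentsWithStats(m.astype(np.uint8)); i=1+st[1:,4].argmax(); p=W[l==i]
print("jar",st[i],p[:,2].mean(),cv2.minEnclosingCircle(p[:,:2].astype(np.float32)))
E
```

```text
[522.40640878 161.51146668  91.16571513]
jar [ 196  241  107   86 7286] 129.2920064110613 ((522.5265502929688, 162.24302673339844), 20.0913028717041)
```

View pics/w8.png

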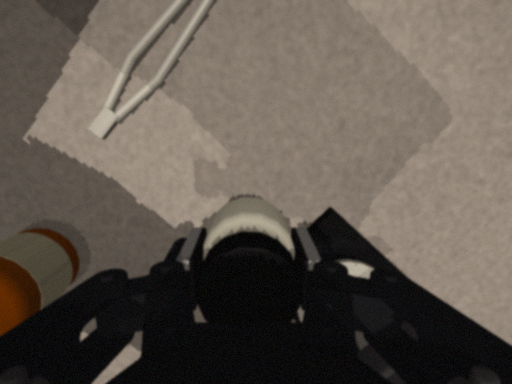

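The wrist view shows the jar upright in the grip with its cap at (249,278). The gauge base corner is at (330,210), the tweezers at upper left and the bottle at (25,275), all clear.

Request:
{"op": "carry_out", "data": {
  "steps": [
    [-0.19, -0.03, 0.4, 0, 0, 0, 30],
    [-0.18, -0.02, 0.8, 0, 0, 0, 30],
    [0, 0, 0.8, 0, 0, 0, 30],
    [0, 0, 0.7, 0, 0, 0, 30],
    [0, 0, 0.3, 0, 0, 0, 30]
  ]
}}

```text
time: 31.15
tool_pos: [526.5, 155.4, 29.2]
tcp_rot: [[-0.706, 0.709, -0.001], [0.709, 0.706, -0.0], [0.001, -0.001, -1.0]]
ft_force: [-1.2, 0.6, -1.1]
width: 42.5
finger_force: 30.8
```

Request:
{"op": "carry_out", "data": {
  "steps": [
    [0, 0, 0.1, 0, 0, 0, 30],
    [0, 0, 0, 0, 0, 0, 30],
    [0, 0, 0, 0, 0, 0, 30]
  ]
}}

```text
time: 31.4
tool_pos: [527.5, 155.7, 29.3]
tcp_rot: [[-0.706, 0.709, 0.001], [0.709, 0.706, 0.0], [-0.001, 0.001, -1.0]]
ft_force: [-0.8, 0.2, -0.7]
width: 42.4
finger_force: 30.8
```

```bash
python3 - <<'E'
from h import *
t=env.get_obs()["tool_pos"]; im,d,W=cloud("wrist"); print(t)
m=(np.hypot(W[...,0]-t[0],W[...,1]-t[1])<30)&(abs(W[...,2]-t[2]-38)<4)
n,l,st,ce=cv2.connectedComponentsWithStats(m.astype(np.uint8)); i=1+st[1:,4].argmax(); p=W[l==i]
print("jar",p[:,2].mean()-62,cv2.minEnclosingCircle(p[:,:2].astype(np.float32)))
E
```

```text
[527.48237876 155.66808729  29.33475363]
jar 5.463138357408383 ((527.4532470703125, 156.3232421875), 20.18777847290039)
```

Request:
{"op": "carry_out", "data": {
  "steps": [
    [0, 0, 0.1, 0, 0, 0, 30],
    [0, 0, 0.06, 0, 0, 0, 30],
    [0, 0, 0, 0, 0, 0, 30]
  ]
}}

```text
time: 31.7
tool_pos: [527.0, 155.6, 25.5]
tcp_rot: [[-0.706, 0.709, 0.0], [0.709, 0.706, -0.0], [-0.0, 0.0, -1.0]]
ft_force: [0.0, -0.6, -0.5]
width: 42.7
finger_force: 30.8
```

Request:
{"op": "carry_out", "data": {
  "steps": [
    [0, 0, 0.05, 0, 0, 0, 30],
    [0, 0, 0, 0, 0, 0, 30]
  ]
}}

```text
time: 31.87
tool_pos: [526.9, 155.6, 24.4]
tcp_rot: [[-0.705, 0.709, -0.0], [0.709, 0.705, -0.0], [0.0, -0.0, -1.0]]
ft_force: [1.2, -0.6, -0.9]
width: 42.7
finger_force: 30.8
```

Request:
{"op": "carry_out", "data": {
  "steps": [
    [0, 0, 0.04, 0, 0, 0, 30],
    [0, 0, 0, 0, 0, 0, 30]
  ]
}}

```text
time: 32.03
tool_pos: [527.1, 155.6, 24.0]
tcp_rot: [[-0.705, 0.709, 0.0], [0.709, 0.705, 0.0], [-0.0, 0.0, -1.0]]
ft_force: [-1.6, -0.7, 3.6]
width: 42.1
finger_force: 31.2
```

Request:
{"op": "carry_out", "data": {
  "steps": [
    [0, 0, 0, 0, 0, 0, 45],
    [0, 0, 0, 0, 0, 0, 50],
    [0, 0, 0, 0, 0, 0, 56],
    [0, 0, 0, 0, 0, 0, 62],
    [0, 0, 0, 0, 0, 0, 66]
  ]
}}

```text
time: 32.45
tool_pos: [527.0, 155.6, 23.6]
tcp_rot: [[-0.706, 0.709, -0.0], [0.709, 0.706, -0.0], [0.0, -0.0, -1.0]]
ft_force: [-0.0, 0.0, -0.5]
width: 66.1
finger_force: 0.0
```

Request:
{"op": "carry_out", "data": {
  "steps": [
    [0, 0, -0.4, 0, 0, 0, 66],
    [0, 0, -0.8, 0, 0, 0, 66],
    [0, 0, -1, 0, 0, 0, 66],
    [0, 0, -1, 0, 0, 0, 66],
    [0, 0, -1, 0, 0, 0, 66]
  ]
}}

```text
time: 32.87
tool_pos: [526.9, 155.5, 109.2]
tcp_rot: [[-0.705, 0.709, 0.0], [0.709, 0.705, -0.0], [-0.0, 0.0, -1.0]]
ft_force: [-0.1, -0.5, 0.9]
width: 65.7
finger_force: 0.0
```

Request:
{"op": "carry_out", "data": {
  "steps": [
    [0, 0, -1, 0, 0, 0, 66],
    [0.5, 0, -1, 0, 0, 0, 66],
    [1, 0, -1, 0, 0, 0, 66],
    [1, 0, 0, 0, 0, 0, 66],
    [1, 0, 0, 0, 0, 0, 66]
  ]
}}

```text
time: 33.28
tool_pos: [477.6, 205.7, 169.4]
tcp_rot: [[-0.705, 0.709, 0.002], [0.709, 0.705, 0.001], [-0.001, 0.002, -1.0]]
ft_force: [0.6, 0.7, 0.4]
width: 65.7
finger_force: 0.0
```

Request:
{"op": "carry_out", "data": {
  "steps": [
    [1, 0, 0, 0, 0, 0, 66],
    [1, 0, 0, 0, 0, 0, 66],
    [1, 0, 0, 0, 0, 0, 66],
    [1, 0, 0, 0, 0, 0, 66],
    [0, 0, 0, 0, 0, 0, 66]
  ]
}}

```text
time: 33.7
tool_pos: [419.0, 263.4, 168.4]
tcp_rot: [[-0.707, 0.707, -0.0], [0.707, 0.707, 0.001], [0.001, 0.0, -1.0]]
ft_force: [-0.2, 0.2, 1.0]
width: 66.1
finger_force: 0.0
```

```bash
python3 - <<'E'
from h import *
print(env.get_obs()["time"])
im,d,W=cloud("top"); save("fin",cv2.resize(im,(800,600),interpolation=cv2.INTER_CUBIC))
for k,a in dict(jar=((527,156),35,52,72),knob=((634,-3),25,76,92),disc=((634,-3),45,18,34),cruc=((646,-168),30,95,115),bottle=((440,6),30,95,112)).items(): print(k,fit(W,*a))
im,d,W=cloud("scene")
for k,a in dict(jar=((527,156),35,52,72),cruc=((646,-168),30,95,115)).items(): print(k,fit(W,*a))
E
```

```text
33.7
jar (np.int64(228), array([526.6, 154.9,  61.3]), array([527.1, 155. ,  19.9]))
knob (np.int64(86), array([633.1,  -3.4,  83.1]), array([634.1,  -3.6,  12.3]))
disc (np.int64(237), array([629.7,  -4.5,  25.4]), array([633.2,  -3.6,  27.9]))
cruc (np.int64(107), array([ 647.5, -169.5,  101.7]), array([ 646.2, -168.4,   23.7]))
bottle (np.int64(111), array([440.6,   6.2, 104.5]), array([440.7,   6.4,  13.3]))
jar (np.int64(85), array([532.2, 151.1,  61.6]), array([529.7, 154.2,  21.9]))
cruc (np.int64(121), array([ 648.3, -168. ,  101.6]), array([ 646.9, -168.8,   24.8]))
```

View pics/fin.png

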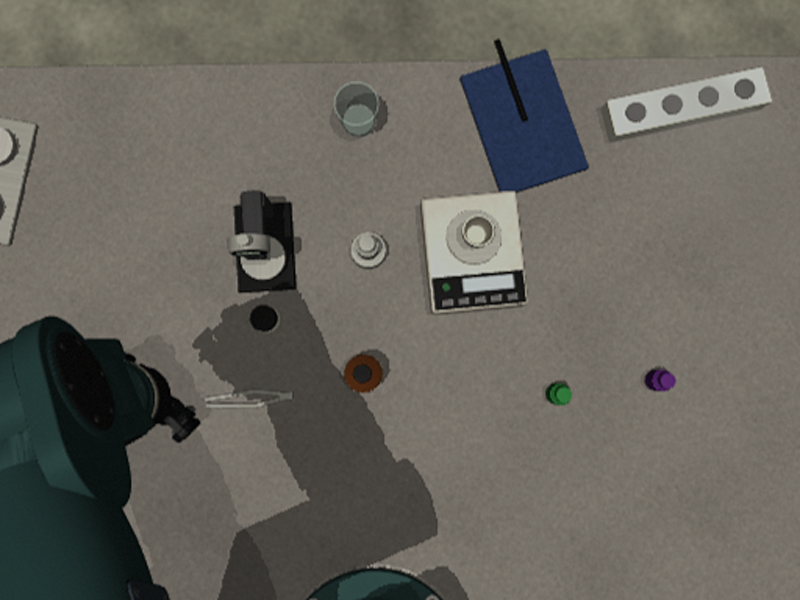

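The final top view shows the crucible on the pan (478,231), the knob weight on the disc (368,247), and the jar in front of the gauge (264,318). The bottle and tweezers have not moved. Measured positions match the targets, and the arm is clear.

```bash
python3 -c "
from rig import env
print(env.finish_job())"
```

```text
the job is handed in; nothing more can be done
None
```

The job is handed in at about 34 s: the crucible stands on the pan about 2.5 mm off centre, the knob weight sits centred on the disc at the midpoint within about 1 mm, the jar stands about 25 mm in front of the gauge, and the bottle and tweezers were left alone.

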